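# Fit the stemmed die into the setting press

## Task

Take the long-stemmed steel die from the wooden tray and fit it into the round bore of the setting press's tool block. The bore is tight and sits off the block's middle, so lean the die about 15 degrees, dip the low edge of its stem well into the bore first, feel gently for the bore's sides, then straighten it upright and slide it fully home until the collar sits flat on the block, and let go. Use only gentle force on the press, and do not knock over or push away the other dies or the things around.

Things in the scene. Friction and masses are not known exactly. Their poses are not given: they have to be found in the camera images.
- die: The long-stemmed die: plain steel, round, 72 mm tall, about 0.24 kg, standing on its stem in the tray; the tallest of three dies and the only one with a collar at mid-height. From below: stem 22 mm diameter x 30 mm (edge broken 0.5 mm), collar 34 mm x 6 mm, plain grip 24 mm diameter x 36 mm: take it there, from above. Origin: centre of the stem's underside, z up.
- die_foot (a point): Centre of the flat underside of the die's stem (the die's origin and axes).
- flat_die: Bystander die in the same tray: 32 mm diameter disc 14 mm thick with a 22 mm grip above, 32 mm tall. Origin at the centre of its underside. Leave it standing where it is.
- cup_die: Bystander die in the same tray: 29 mm foot 20 mm tall below a 38 mm head, 42 mm tall in all. Origin at the centre of its underside. Leave it standing where it is.
- tray: Fixed wooden tray, 102 x 230 mm; its floor, on which the dies stand in a row along its y about 75 mm apart, is 10 mm above the table; low rims 16 mm high along both long sides. Origin under its centre at table height.
- press: Grey bench setting press, fixed, ram swung aside. Base plate 150 x 220 x 18 mm, carrying the tool block (see press_seat). Column 36 mm in diameter stands 20 mm to +x and 120 mm to -y of the origin, with an arm 225 mm high pointing on to -y. Origin on the table under the block's centre, z up. The die must never push on the press or its block with more than 40 N.
- press_seat (a point): Centre of the top face of the light-alloy tool block (70 x 70 x 40 mm, top 58 mm above the table). The block has a vertical round bore, 23.2 mm in diameter, sharp-edged, right through. The bore's axis lies 6 mm from this point, in any direction: the block is clamped turned at any angle, and no reading tells it; see or feel it. Height is exact; the block is rigid.
- spool: Bystander: wooden thread spool, 40 mm diameter, 50 mm tall, loose. Origin at the centre of its underside.
- bangle: Bystander: brass ring lying flat, 64 mm outside diameter, 10 mm high, loose. Origin at the centre of its underside.
- screwdriver: Bystander: small screwdriver, 150 mm long, lying loose on the table. Origin at its underside, near its middle.
- rivets: Bystander: clear jar of 54 mm diameter, 70 mm tall, loose. Origin at the centre of its underside.
There are look-alikes about, which are no part of the job. What is shaped like the die but red is not meant.

How it is judged (in metres and radians):
On the way:
1. the die leans (more than 0.2 rad) with the low edge of its stem dipped in the bore (centre of the stem's underside less than 1.2 mm above the block's face) (angle between die's own z axis and vertical between 0.2 and 0.6 rad and z of die_foot in the frame of press_seat between -0.008 and 0.0012 m and horizontal distance between die_foot and press_seat below 0.022 m), for 0.1 s.
At the end, for the whole second after the job is handed in: The die stands in the bore of the tool block, upright within 0.05 rad, the underside of its stem at least 28.5 mm below the block's face (the collar down on it to 1.5 mm), within 10 mm sideways of the block's centre, at rest and released (z of die_foot in the frame of press_seat below -0.0285 m and horizontal distance between die_foot and press_seat below 0.01 m and angle between die's own z axis and vertical below 0.05 rad and linear speed of die below 0.02 m/s); the robot touches nothing.
It fails at once if the die pressed on the press with more than 40 N (contact force between die and press above 40 N).
It fails at once if another die knocked over or pushed more than 20 mm (distance of any of flat_die, cup_die from where it was at the start of the episode above 0.02 m or angle between any of flat_die, cup_die's own z axis and vertical above 0.5 rad).
It fails at once if spool, bangle, screwdriver or jar pushed more than 30 mm (distance of any of spool, bangle, screwdriver, rivets from where it was at the start of the episode above 0.03 m).
It also fails if it takes over 72 s, if anything falls off the work surface, if the arm or the gripper's body presses on something with over 40 N, if the wrist force passes 120 N, or if a joint passes its speed limit or range.

## Robot

A 6-joint arm with a two-finger parallel gripper is mounted at the origin on the work surface. World frame = base frame: x ahead of the robot, y to its left, z up, the work surface at z = 0. Lengths are in mm, angles in rad, forces in N, time in s.
With the tool pointing down it reaches from about 400 to 925 mm from the base axis. Payload 12.5 kg.
Tool frame: the origin (TCP) lies at the very end of the fingers, on their centre line; the grasp point (between the pads) lies 19 mm behind it (env.grip_point_offset is the distance from the TCP to the grasp point, in mm); z points along the fingers, y is the direction in which the jaws open and shut (so a half turn about z gives the same grasp; the last joint's range is limited). The gripper opens to 95 mm and grips with 3 to 60 N. Pads are 20 mm wide; open, the fingers measure 119 mm over their backs; the gripper's body (75 mm by 180 mm) begins 59 mm behind the grasp point.
Start: joints at [-1.228, 0.491, 1.559, -0, 1.092, -0.106], TCP at [271.202, -563.113, 214.661] pointing down, gripper open.
Joint ranges: [-3.1, 3.1], [-0.84, 2.19], [0.05, 2.79], [-1.13, 4.28], [0.06, 2.93], [-2.69, 2.69]. Speed limits (rad/s): [2.22, 2.22, 2.79, 3.14, 3.14, 3.14].

## Interface

Orientations are given as [roll, pitch, yaw] about the fixed x, y, z axes, in that order (R = Rz(yaw) Ry(pitch) Rx(roll)).
In Python, from cell import env gives the robot as it stands.
- The arm moves only by the tool drive_tool, never from a script. Its argument "commands" is a list of rows, each an object of numbers: "dx", "dy", "dz": the shift along the world's x, y, z in mm; "yaw": the turn about the world's z in degrees. In form: [{"dx": .., "dy": .., "dz": .., "yaw": ..}, ...]. A call has 1 to 5 rows; each row shifts and turns the commanded pose from where the row before left it; what a row does not reach is not made up. A row lasts 1/12 s, in which the tool goes at most 41.7 mm and 7.16 degrees, less where a joint would pass 70% of its speed; a pose out of reach is approached as far as the arm can. A call with a gripper value outside its range is refused whole. "grip" is the opening, from 0 (shut) to 1 (fully open), set as the call begins (left out, the last holds). The fingers move at their own pace and stop on an object; the grip force is fixed at half the most. Time passes only in rows, so rows that do not move let the fingers close. It gives the time, the measured TCP pose, the force and the opening at its end, in the units of the state.
- env.state(): the state, without advancing time (a new reading comes with each control period).
- env.read_camera(name): name is "scene" or "top" or "wrist"; returns the picture (400x640x3 uint8, red, green, blue); there is no depth.
- env.calibration(name): a dict with "intrinsics" (3x3 intrinsics, pixels), "rvec" (rotation vector, rad) and "tvec" (3), from world to camera coordinates, as OpenCV has them. Camera axes: x right, y down, z forward; pixel columns grow to the right and rows downward; lengths in mm; the calibration is good to about 2 mm. A picture is of the moment at which its call begins: read the wrist's pose just before it. calibration takes no time and is no camera call; for the wrist camera it gives the pose at the moment of the call.
- env.job_done(): hands the job in, once; it reports no verdict.
Trained networks look in the newest picture that a camera, given by its name, has taken for a name from the list of things; names that differ only in an ending like _2 or _b are one class to them, and where a whole thing is asked for, a point or a joint stands for the part that bears it (a point fixed in the world has none). Each returns a list of dicts, best first, with "conf" (0 to 1); they miss things now and then, are a little off and sometimes report something else, mostly with a low value. They report only what shows in the picture. A call takes as long as a camera call. They do not tell look-alikes from the thing itself.
- env.trace(query, camera): "pixels" (400x640 bool, what is visible of it) and "pixel" ([column, row] in pixels, amid what is visible of it).
- env.place_of(query, camera): "pixel" ([column, row] in pixels: a listed point, or the origin of a listed thing).
The state is a dict: "t": time; "joints": joint angles; "qvel": joint speeds; "tau": joint torques, N m; "eef_pos": TCP position; "tcp_rot": TCP orientation; "ft_force": force on the tool from outside, world axes, zero at the start; "moment": the same for the moment, N m; "opening": opening from 0.0 (shut) to 1.0 (fully open).
Only numpy, scipy, OpenCV 4.12 (cv2) and the standard library are available. Lean on these libraries where they do the work, as an engineer would, in place of code of your own. Each camera call takes 0.05 s, during which the arm holds its last target.

## Working session

There is one attempt and no reset: what is moved stays moved. The work goes in short steps, Python scripts to look and compute and a tool call to move; the robot and the scene stay as the last step left them, time stands still between calls to the robot, and variables do not carry over. Pictures are saved under pics/ and viewed, and the job is handed in when it is done.

Besides the shell and the picture viewer there is one more tool, called after "Emit:" by a JSON object that holds its "api" and its "payload". drive_tool: Moves the arm, as the interface text tells. Its arguments: {"type":"object","properties":{"commands":{"type":"array"},"grip":{"type":"number"}},"required":["commands"]}

```bash
ls -la; mkdir -p pics; cat > h.py <<'E'
import numpy as np, cv2
from cell import env
def K(n):
    c=env.calibration(n); return np.array(c["intrinsics"]),np.array(c["rvec"],float).ravel(),np.array(c["tvec"],float).ravel()
def save(im,name): cv2.imwrite('pics/'+name,cv2.cvtColor(np.ascontiguousarray(im),cv2.COLOR_RGB2BGR))
def ray(cal,px):
    k,r,t=cal; R=cv2.Rodrigues(r)[0]; o=-R.T@t; d=R.T@np.linalg.inv(k)@np.array([px[0],px[1],1.]); return o,d/np.linalg.norm(d)
def atz(cal,px,z):
    o,d=ray(cal,px); return o+d*(z-o[2])/d[2]
def tri(rays):
    A=np.zeros((3,3));b=np.zeros(3)
    for o,d in rays:
        P=np.eye(3)-np.outer(d,d);A+=P;b+=P@o
    x=np.linalg.solve(A,b); return x,[np.linalg.norm((np.eye(3)-np.outer(d,d))@(x-o)) for o,d in rays]
def proj(cal,p):
    k,r,t=cal; return cv2.projectPoints(np.array(p,float).reshape(-1,1,3),r,t,k,None)[0].reshape(-1,2)
E
python3 - <<'E'
from h import *
print(env.state(), env.grip_point_offset)
ims={}
for n in("scene","top","wrist"):
    im=env.read_camera(n); save(im,f'{n}0.png'); c=K(n); R=cv2.Rodrigues(c[1])[0]; print(n,c[0].round(1).tolist(),(-R.T@c[2]).round(0), R[2].round(2))
    for q in ("die","die_foot","flat_die","cup_die","tray","press","press_seat"):
        pass
print(env.state()['t'])
E
```

```text
total 12
drwxr-xr-x  3 agent agent 4096 Dec  5 22:57 .
drwxr-xr-x 23 root  root  4096 Dec  5 22:57 ..
drwxr-xr-x  2 agent agent 4096 Dec  5 22:57 pics
{'t': 0.0, 'joints': array([-1.22758935e+00,  4.91550023e-01,  1.55946185e+00, -2.18126654e-06,
        1.09170317e+00, -1.05583058e-01]), 'qvel': array([ 5.12572482e-04,  6.82965489e-04, -8.35327399e-04, -3.66376153e-05,
       -5.09753333e-04,  1.85784059e-05]), 'tau': array([ 2.03284658e-04, -6.12642574e+01, -2.58183163e+01,  6.93791430e-02,
        4.82935016e-02, -7.18078900e-05]), 'eef_pos': array([ 271.11681558, -562.85577717,  214.06340502]), 'tcp_rot': array([-3.14047631e+00, -1.16361813e-04,  4.48790973e-01]), 'ft_force': array([-0.21887528, -0.30109173,  0.04520489]), 'moment': array([ 0.03300778, -0.00418006,  0.00982075]), 'opening': 0.999029365575909} 18.8
scene [[450.0, 0.0, 312.7], [0.0, 450.0, 199.5], [0.0, 0.0, 1.0]] [1186.  240.  488.] [-0.8  -0.2  -0.56]
top [[438.1, 0.0, 316.8], [0.0, 438.1, 199.8], [0.0, 0.0, 1.0]] [ 363.   92. 1034.] [ 0.2  -0.   -0.98]
wrist [[313.3, 0.0, 318.9], [0.0, 313.3, 197.6], [0.0, 0.0, 1.0]] [ 334. -534.  385.] [-0.22 -0.11 -0.97]
0.15
```

View pics/scene0.png

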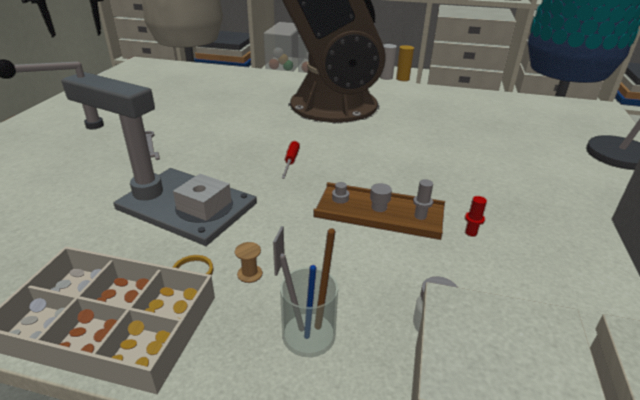

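View pics/top0.png

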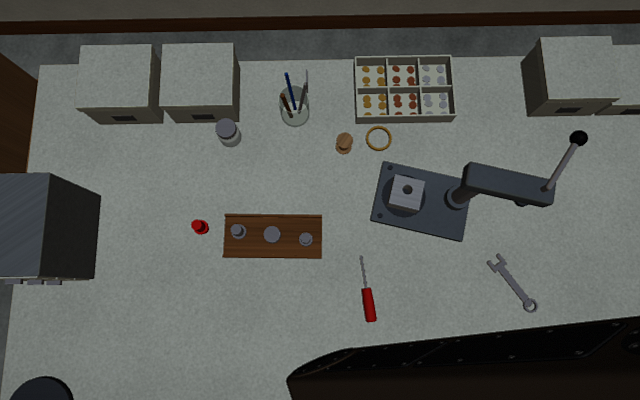

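View pics/wrist0.png

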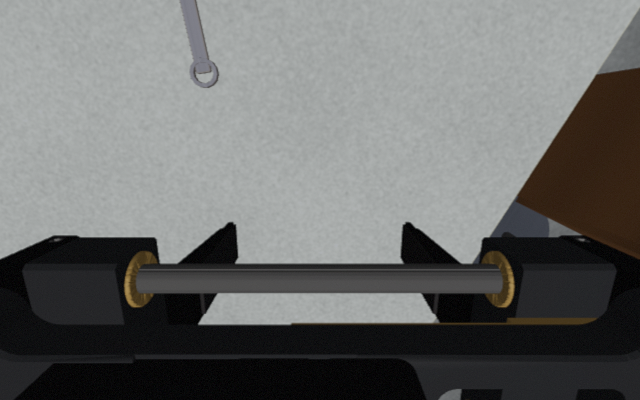

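```bash
python3 - <<'E'
from h import *
for n in("scene","top"):
    im=env.read_camera(n); np.save(f'pics/{n}.npy',im); c=K(n)
    for q in ("die","die_foot","press_seat","flat_die","cup_die"):
        r=env.place_of(q,n)
        print(n,q,[(np.round(x['pixel'],1).tolist(),round(x['conf'],2)) for x in r[:3]])
        if r:
            z={"press_seat":58}.get(q,10)
            for x in r[:2]: print('   ',atz(c,x['pixel'],z).round(1))
    x0,y0=(160,140) if n=="scene" else (180,150)
    crop=im[y0:y0+120,x0:x0+320]
    save(cv2.resize(crop,None,fx=2.5,fy=2.5,interpolation=cv2.INTER_CUBIC),f'{n}1.png')
print(env.state()['t'])
E
```

```text
scene die [([472.4, 232.2], 0.8)]
    [522.8 359.7  10. ]
scene die_foot [([421.8, 217.9], 0.9), ([469.8, 232.7], 0.77)]
    [503.2 272.8  10. ]
    [525.5 355.3  10. ]
scene press_seat [([200.0, 186.2], 0.75), ([418.2, 215.3], 0.67), ([246.5, 273.8], 0.51)]
    [ 578.1 -118.4   58. ]
    [565.9 263.5  58. ]
scene flat_die []
scene cup_die [([378.7, 206.1], 0.69)]
    [486.4 192.9  10. ]
top die [([239.3, 229.3], 0.53), ([203.9, 233.2], 0.52)]
    [508.5 272.9  10. ]
    [500.9 355.9  10. ]
top die_foot [([204.5, 228.6], 0.45)]
    [511.7 354.9  10. ]
top press_seat [([405.1, 191.0], 0.79)]
    [ 582.7 -112.8   58. ]
top flat_die [([306.8, 238.9], 0.56)]
    [482.9 114.3  10. ]
top cup_die [([271.8, 233.7], 0.5), ([229.7, 137.8], 0.49)]
    [496.7 196.3  10. ]
    [735.8 300.5  10. ]
0.75
```

View pics/scene1.png

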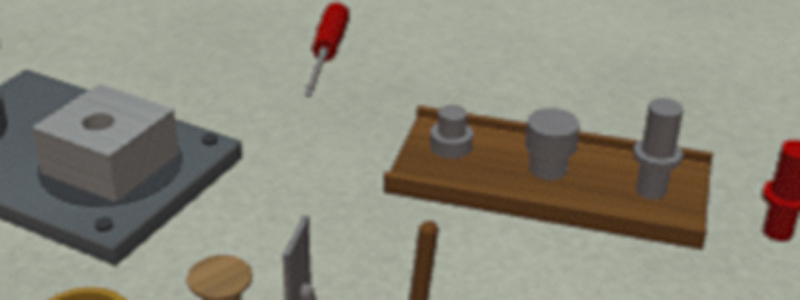

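View pics/top1.png

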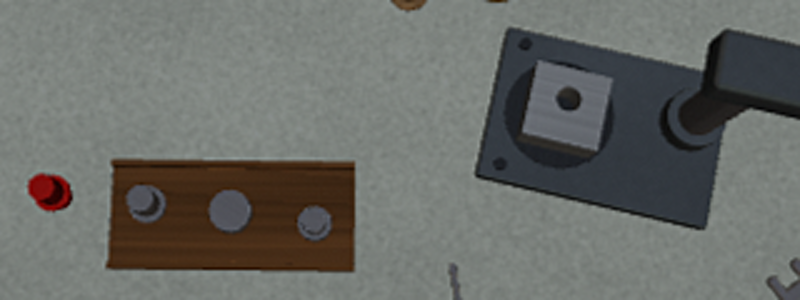

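Emit:
{"api": "drive_tool", "payload": {"commands": [{"dx": 15,"dy": 30,"yaw": -5},{"dx": 15,"dy": 30,"yaw": -5},{"dx": 15,"dy": 30,"yaw": -5},{"dx": 15,"dy": 30,"yaw": -5},{"dx": 15,"dy": 30,"yaw": -5.7}]}}

```text
invalid input
```

Emit:
{"api": "drive_tool", "payload": {"commands": [{"dx": 15,"dy": 30},{"dx": 15,"dy": 30},{"dx": 15,"dy": 30},{"dx": 15,"dy": 30},{"dx": 15,"dy": 30}]}}

```text
invalid input
```

Emit:
{"api": "drive_tool", "payload": {"commands": [{"dx": 15,"dy": 30,"dz": -20},{"dx": 15,"dy": 30,"dz": -25},{"dx": 15,"dy": 30,"dz": -25},{"dx": 15,"dy": 30,"dz": -25},{"dx": 15,"dy": 30,"dz": -25}]}}

```text
invalid input
```

```bash
python3 - <<'E'
from h import *
s=env.state(); print(s['t'],s['eef_pos'].round(2),s['tcp_rot'].round(3),s['joints'].round(3))
c=K("wrist"); im=env.read_camera("wrist"); np.save('pics/w1.npy',im); np.save('pics/w1c.npy',np.concatenate([c[0].ravel(),c[1],c[2]])); save(im,'wrist1.png')
r=env.place_of("press_seat","wrist"); print(r)
for x in r[:2]: print(atz(c,x['pixel'],58).round(1))
E
```

```text
0.75 [ 271.21 -563.12  214.67] [3.141 0.    0.449] [-1.228  0.491  1.559 -0.     1.092 -0.106]
[]
```

View pics/wrist1.png

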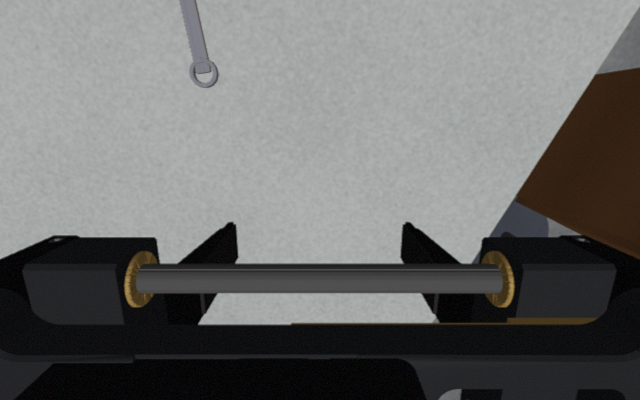

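Emit:
{"api": "drive_tool", "payload": {"commands": [{"dx": 15,"dy": 30,"dz": 0,"yaw": -5},{"dx": 15,"dy": 30,"dz": 0,"yaw": -5},{"dx": 15,"dy": 30,"dz": 0,"yaw": -5},{"dx": 15,"dy": 30,"dz": 0,"yaw": -5},{"dx": 15,"dy": 30,"dz": 0,"yaw": -5.7}]}}

```text
t: 1.27
eef_pos: [346.6, -411.7, 214.7]
tcp_rot: [3.141, -0.0, -0.004]
ft_force: [1.0, -0.6, -0.0]
opening: 1.001
```

Emit:
{"api": "drive_tool", "payload": {"commands": [{"dx": 15,"dy": 30,"dz": 0,"yaw": 0},{"dx": 15,"dy": 30,"dz": 0,"yaw": 0},{"dx": 15,"dy": 30,"dz": 0,"yaw": 0},{"dx": 15,"dy": 30,"dz": 0,"yaw": 0},{"dx": 15,"dy": 30,"dz": 0,"yaw": 0}]}}

```text
t: 1.68
eef_pos: [421.7, -261.6, 214.9]
tcp_rot: [3.141, -0.0, 0.0]
ft_force: [-0.7, -0.3, 0.5]
opening: 1.003
```

Emit:
{"api": "drive_tool", "payload": {"commands": [{"dx": 15,"dy": 30,"dz": -20,"yaw": 0},{"dx": 15,"dy": 30,"dz": -25,"yaw": 0},{"dx": 15,"dy": 30,"dz": -25,"yaw": 0},{"dx": 15,"dy": 30,"dz": -25,"yaw": 0},{"dx": 15,"dy": 30,"dz": -25,"yaw": 0}]}}

```text
t: 2.1
eef_pos: [496.6, -112.1, 94.2]
tcp_rot: [3.141, -0.001, 0.0]
ft_force: [1.1, -0.0, -0.1]
opening: 1.001
```

```bash
python3 - <<'E'
from h import *
s=env.state(); print(s['t'],s['eef_pos'].round(2),s['tcp_rot'].round(3),s['joints'].round(3))
c=K("wrist"); im=env.read_camera("wrist"); np.save('pics/w1.npy',im); np.save('pics/w1c.npy',np.concatenate([c[0].ravel(),c[1],c[2]])); save(im,'wrist1b.png')
r=env.place_of("press_seat","wrist"); print(r)
for x in r[:2]: print(atz(c,x['pixel'],58).round(1))
E
```

```text
2.1 [ 496.55 -112.11   94.23] [ 3.141e+00 -1.000e-03  0.000e+00] [-0.352  0.496  1.965 -0.     0.679  1.219]
[{'pixel': [325.7, 95.3], 'conf': 0.89}]
[ 580.1 -117.5   58. ]
```

View pics/wrist1b.png

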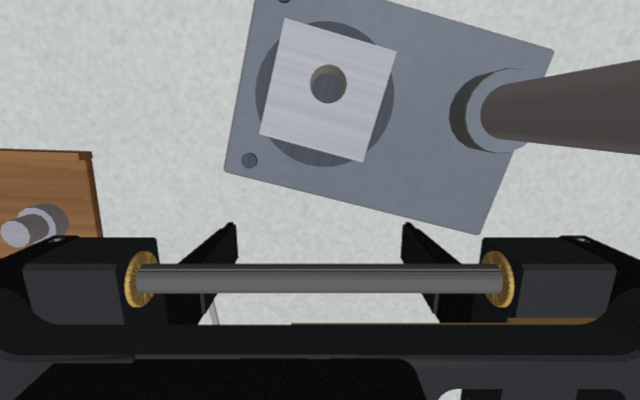

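```bash
cat >> h.py <<'E'
def bore_fit(im,cal,x0,z=58.,r=11.6):
    g=cv2.GaussianBlur(cv2.cvtColor(im,cv2.COLOR_RGB2GRAY).astype(np.float32),(0,0),0.7)
    a=np.linspace(0,2*np.pi,72,endpoint=False)
    def val(x,y,rr):
        p=proj(cal,np.c_[x+rr*np.cos(a),y+rr*np.sin(a),np.full(72,z)]).astype(np.float32)
        return cv2.remap(g,p[:,:1],p[:,1:],cv2.INTER_LINEAR).ravel()
    best=(-1e9,)
    for st,span in((1.,6),(.25,1.5)):
        cx,cy=x0 if best[0]<-1e8 else best[1:]
        for x in np.arange(cx-span,cx+span+.01,st):
            for y in np.arange(cy-span,cy+span+.01,st):
                s=np.minimum(val(x,y,r+.9)-val(x,y,r-.9),40).mean()
                if s>best[0]: best=(s,x,y)
    return best
E
python3 - <<'E'
from h import *
im=np.load('pics/w1.npy'); v=np.load('pics/w1c.npy'); c=(v[:9].reshape(3,3),v[9:12],v[12:])
print('bore guess',atz(c,(328,84),58))
b=bore_fit(im,c,atz(c,(328,84),58)[:2]); print(b)
# block corners
hsv=cv2.cvtColor(im,cv2.COLOR_RGB2HSV)
m=(hsv[...,2]>140).astype(np.uint8); m[:,:256]=0; m[170:]=0; m[:,400:]=0
n,l,st,ce=cv2.connectedComponentsWithStats(m); print(st[:6])
m=(l==l[60,300]).astype(np.uint8); cn=max(cv2.findContours(m,0,1)[0],key=cv2.contourArea)
box=cv2.boxPoints(cv2.minAreaRect(cn)); print(box)
P=np.array([atz(c,p,58) for p in box]);print(P.round(1),P.mean(0).round(1),[np.linalg.norm(P[i]-P[i-1]).round(1) for i in range(4)])
ap=cv2.approxPolyDP(cv2.convexHull(cn),6,True)[:,0]; print(ap.tolist())
P=np.array([atz(c,p,58) for p in ap]);print(P.round(1),P.mean(0).round(1),[np.linalg.norm(P[i]-P[i-1]).round(1) for i in range(len(P))])
# heights: triangulate bore with top & scene
for n,px in(("top",(408,190)),("scene",(199,188.5))):
    cc=K(n); bb=bore_fit(np.load(f'pics/{n}.npy'),cc,b[1:]); print(n,bb, proj(cc,[bb[1],bb[2],58]))
ct=K("top");cs=K("scene")
pw=proj(c,[b[1],b[2],58])[0]
t=bore_fit(np.load('pics/top.npy'),ct,b[1:]);s=bore_fit(np.load('pics/scene.npy'),cs,b[1:])
print(tri([ray(c,pw),ray(ct,proj(ct,[t[1],t[2],58])[0]),ray(cs,proj(cs,[s[1],s[2],58])[0])]))
# die triangulation: grip top centre
print('die top', tri([ray(ct,(180+146/2.5+1.5,150+200/2.5)),ray(cs,(160+664/2.5,140+107/2.5))]))
for n in("top","scene"):
    im=np.load(f'pics/{n}.npy')
    p=(238,229) if n=="top" else (425,198); x,y=p
    save(cv2.resize(im[y-30:y+40,x-40:x+70],None,fx=7,fy=7,interpolation=cv2.INTER_CUBIC),f'die_{n}.png')
E
```

```text
bore guess [ 586.79027342 -118.88374205   58.        ]
(np.float32(40.0), np.float64(586.7902734186283), np.float64(-118.88374205390544))
[[     0      0    640    400 243757]
 [   386      0     14      5     40]
 [   258     17    140    146  12200]
 [   356     27      3      2      3]]
[[251.03775  131.8679  ]
 [283.90567   16.830189]
 [397.62265   49.320755]
 [364.75473  164.35847 ]]
[[ 557.5  -69.4   58. ]
 [ 624.4  -92.4   58. ]
 [ 606.7 -161.    58. ]
 [ 536.5 -143.7   58. ]] [ 581.3 -116.6   58. ] [np.float64(77.2), np.float64(70.8), np.float64(70.9), np.float64(72.4)]
[[284, 17], [397, 51], [362, 162], [258, 133]]
[[ 624.3  -92.5   58. ]
 [ 605.8 -160.7   58. ]
 [ 538.1 -141.8   58. ]
 [ 556.8  -73.9   58. ]] [ 581.3 -117.2   58. ] [np.float64(70.0), np.float64(70.7), np.float64(70.3), np.float64(70.5)]
top (np.float32(24.397278), np.float64(587.0402734186283), np.float64(-117.63374205390544)) [[407.11976796 189.12407515]]
scene (np.float32(16.132875), np.float64(584.5402734186283), np.float64(-117.38374205390544)) [[198.89516363 188.17371688]]
(array([ 586.45699856, -117.60730831,   59.06544806]), [np.float64(1.2651546431357055), np.float64(0.39267285996549184), np.float64(1.1768765479142544)])
die top (array([496.95822342, 264.22281858,  78.99564304]), [np.float64(4.832279157779216), np.float64(4.8322791577792)])
```

View pics/die_top.png

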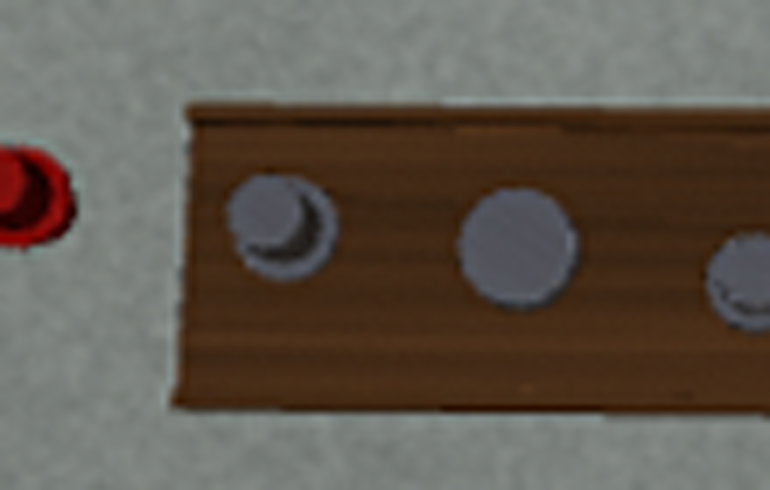

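View pics/die_scene.png

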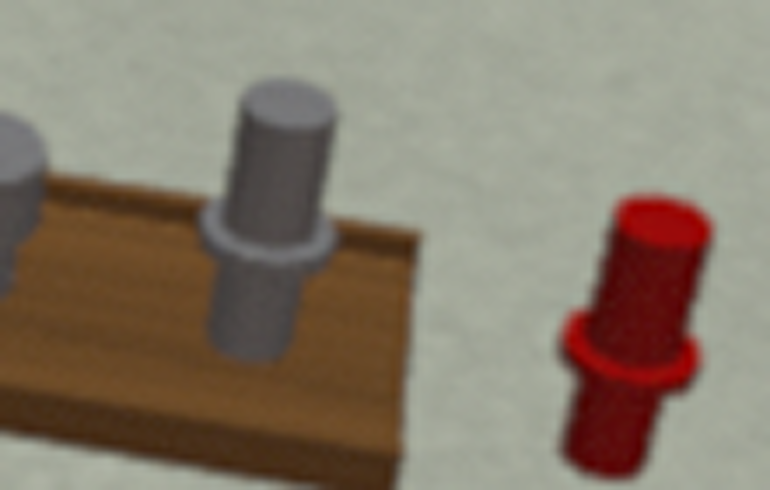

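```bash
sed -i 's/np.minimum(\(.*\),40).mean()/np.clip(\1,-60,120).mean()/; s/((1.,6),(.25,1.5))/((1.,4),(.2,1.2))/' h.py
python3 - <<'E'
from h import *
im=np.load('pics/w1.npy'); v=np.load('pics/w1c.npy'); c=(v[:9].reshape(3,3),v[9:12],v[12:])
b=bore_fit(im,c,(586.8,-118.9)); print(b)
ct=K("top");cs=K("scene")
print('die top',tri([ray(ct,(236.0,229.1)),ray(cs,(426.1,182.9))]))
print('collar', tri([ray(ct,(198+284/7,199+229/7)),ray(cs,(385+268/7,168+235/7))]))
print('foot scene', atz(cs,(385+250/7,168+340/7),10))
print('rim edges top', [atz(ct,(198+190/7,199+y/7),16).round(1) for y in (105,122)],[atz(ct,(198+175/7,199+y/7),0).round(1) for y in (408,)])
print('cup top',atz(ct,(198+519/7,199+247/7),52))
p=proj(c,np.c_[b[1]+11.6*np.cos(np.linspace(0,6.28,40)),b[2]+11.6*np.sin(np.linspace(0,6.28,40)),np.full(40,58.)])
S=8;x0,y0=250,0
cr=cv2.resize(im[y0:y0+70*2-70+100-30,x0:x0+100],None,fx=5,fy=5,interpolation=cv2.INTER_CUBIC)
cr=cv2.resize(im[50:120,290:370],None,fx=8,fy=8,interpolation=cv2.INTER_CUBIC)
for q in p: cv2.circle(cr,(int((q[0]-290+.5)*8),int((q[1]-50+.5)*8)),1,(255,0,0),-1)
save(cr,'bore1.png')
E
```

```text
(np.float32(75.17396), np.float64(587.0000000000002), np.float64(-118.89999999999999))
die top (array([498.96760855, 268.67849581,  80.85782769]), [np.float64(1.082464510259989), np.float64(1.082464510260105)])
collar (array([498.44032899, 269.71713083,  41.83421353]), [np.float64(0.8984828617586876), np.float64(0.8984828617587101)])
foot scene [499.59194468 270.71552353  10.        ]
rim edges top [array([544.7, 305.8,  16. ]), array([538.8, 305.7,  16. ])] [array([444.5, 311.7,   0. ])]
cup top [489.8355254  191.27322022  52.        ]
```

View pics/bore1.png

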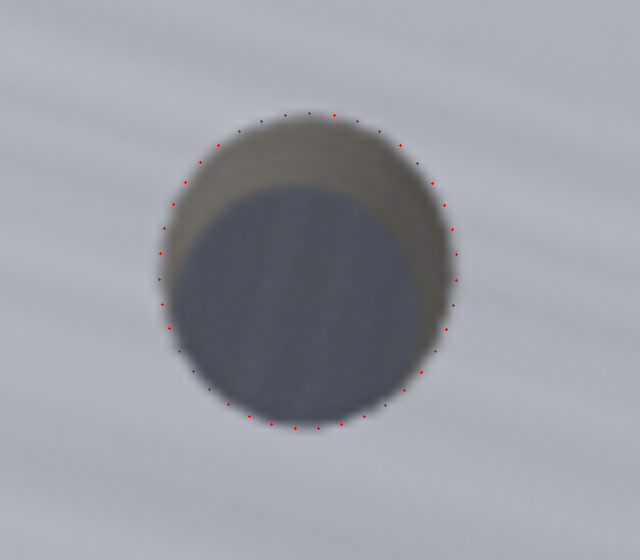

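Emit:
{"api": "drive_tool", "payload": {"commands": [{"dx": 0,"dy": 38,"dz": 5,"yaw": 0},{"dx": 0,"dy": 38,"dz": 5,"yaw": 0},{"dx": 0,"dy": 38,"dz": 5,"yaw": 0},{"dx": 0,"dy": 38,"dz": 5,"yaw": 0},{"dx": 0,"dy": 38,"dz": 5,"yaw": 0}], "grip": 0.5}}

```text
t: 2.62
eef_pos: [495.9, 77.5, 120.9]
tcp_rot: [3.141, -0.001, -0.0]
ft_force: [0.2, -0.6, -0.2]
opening: 0.705
```

Emit:
{"api": "drive_tool", "payload": {"commands": [{"dx": 0,"dy": 38,"dz": 0,"yaw": 0},{"dx": 0,"dy": 38,"dz": 0,"yaw": 0},{"dx": 0,"dy": 38,"dz": 0,"yaw": 0},{"dx": 0,"dy": 38,"dz": 0,"yaw": 0},{"dx": -30,"dy": 28,"dz": 0,"yaw": 0}]}}

```text
t: 3.03
eef_pos: [469.5, 258.9, 120.8]
tcp_rot: [-3.14, -0.005, -0.0]
ft_force: [-0.4, 0.3, -1.7]
opening: 0.501
```

```bash
python3 - <<'E'
from h import *
s=env.state(); print(s['t'],s['eef_pos'].round(2),s['tcp_rot'].round(3),s['opening'])
c=K("wrist"); im=env.read_camera("wrist"); np.save('pics/w2.npy',im); np.save('pics/w2c.npy',np.concatenate([c[0].ravel(),c[1],c[2]]))
print(proj(c,[[499,269.5,82],[499,269.5,46]]))
save(im,'wrist2.png')
E
```

```text
3.0333 [469.54 258.94 120.84] [-3.14  -0.005 -0.   ] 0.5014112380244741
[[301.76201446 179.29915864]
 [304.21722106 170.84528466]]
```

View pics/wrist2.png

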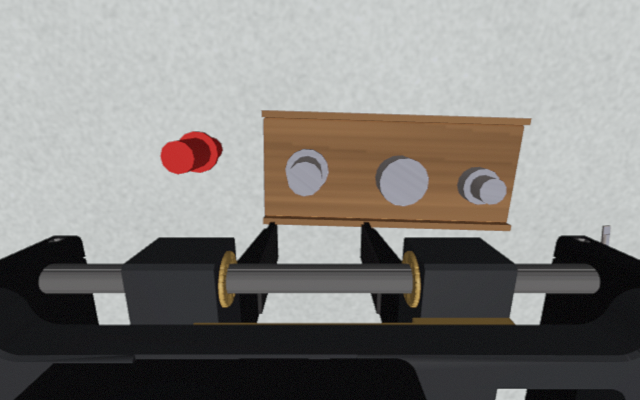

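```bash
python3 - <<'E'
from h import *
im=np.load('pics/w2.npy'); v=np.load('pics/w2c.npy'); c=(v[:9].reshape(3,3),v[9:12],v[12:])
cr=cv2.resize(im[140:205,275:335],None,fx=9,fy=9,interpolation=cv2.INTER_CUBIC)
a=np.linspace(0,6.28,40)
for (x,y) in ((500,267.5),):
  for r,z in((12,82),(17,46)):
    for q in proj(c,np.c_[x+r*np.cos(a),y+r*np.sin(a),np.full(40,float(z))]): cv2.circle(cr,(int((q[0]-275+.5)*9),int((q[1]-140+.5)*9)),1,(255,0,0),-1)
save(cr,'die2.png')
print([atz(c,p,16).round(1) for p in ((265,118),(527,125),(265,111),(265,217),(508,225))])
E
```

```text
[array([539.6, 303.9,  16. ]), array([533.9,  79.7,  16. ]), array([545.4, 303.6,  16. ]), array([451.3, 307.5,  16. ]), array([443.6,  82.8,  16. ])]
```

View pics/die2.png

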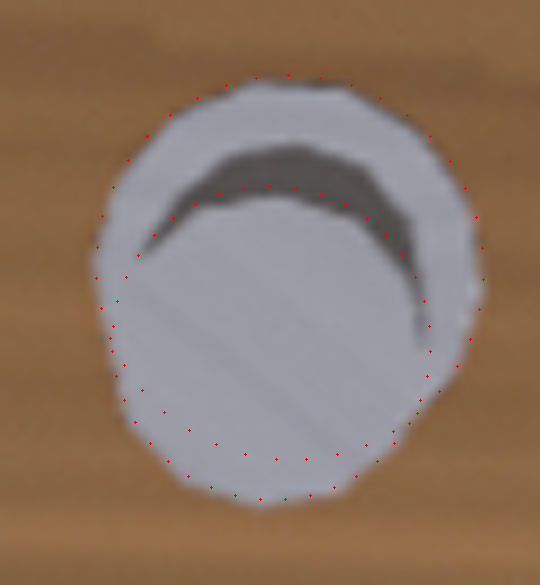

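Emit:
{"api": "drive_tool", "payload": {"commands": [{"dx": 30,"dy": 9,"dz": 0,"yaw": 0},{"dx": 0,"dy": 0,"dz": -20,"yaw": 0},{"dx": 0,"dy": 0,"dz": -25,"yaw": 0},{"dx": 0,"dy": 0,"dz": -15,"yaw": 0},{"dx": 0,"dy": 0,"dz": 0,"yaw": 0}]}}

```text
t: 3.5
eef_pos: [495.1, 264.4, 57.9]
tcp_rot: [3.14, 0.004, -0.0]
ft_force: [-0.3, -0.6, -0.6]
opening: 0.499
```

Emit:
{"api": "drive_tool", "payload": {"commands": [{"dx": 3.5,"dy": 2.5,"dz": 0,"yaw": 0},{"dx": 0,"dy": 0,"dz": 0,"yaw": 0},{"dx": 0,"dy": 0,"dz": -8,"yaw": 0},{"dx": 0,"dy": 0,"dz": 0,"yaw": 0},{"dx": 0,"dy": 0,"dz": 0,"yaw": 0}]}}

```text
t: 3.92
eef_pos: [499.4, 267.9, 52.3]
tcp_rot: [3.142, -0.0, 0.0]
ft_force: [-0.8, -0.9, -0.9]
opening: 0.497
```

Emit:
{"api": "drive_tool", "payload": {"commands": [{"dx": 0,"dy": 0,"dz": 0,"yaw": 0},{"dx": 0,"dy": 0,"dz": 0,"yaw": 0},{"dx": 0,"dy": 0,"dz": 0,"yaw": 0},{"dx": 0,"dy": 0,"dz": 0,"yaw": 0},{"dx": 0,"dy": 0,"dz": 0,"yaw": 0}], "grip": 0}}

```text
t: 4.33
eef_pos: [499.5, 267.9, 52.1]
tcp_rot: [3.142, -0.0, 0.0]
ft_force: [-0.3, -0.3, 1.5]
opening: 0.24
```

Emit:
{"api": "drive_tool", "payload": {"commands": [{"dx": 0,"dy": 0,"dz": 0,"yaw": 0},{"dx": 0,"dy": 0,"dz": 0,"yaw": 0},{"dx": 0,"dy": 0,"dz": 3,"yaw": 0},{"dx": 0,"dy": 0,"dz": 0,"yaw": 0},{"dx": 0,"dy": 0,"dz": 0,"yaw": 0}]}}

```text
t: 4.75
eef_pos: [499.4, 267.9, 55.1]
tcp_rot: [3.141, 0.0, 0.0]
ft_force: [-0.0, 0.1, -3.6]
opening: 0.238
```

Emit:
{"api": "drive_tool", "payload": {"commands": [{"dx": 13,"dy": 0,"dz": 0,"yaw": 0},{"dx": 10,"dy": 0,"dz": 0,"yaw": 0},{"dx": 3,"dy": 0,"dz": 0,"yaw": 0},{"dx": 3,"dy": 0,"dz": 0,"yaw": 0},{"dx": 2,"dy": 0,"dz": 0,"yaw": 0}]}}

```text
t: 5.17
eef_pos: [530.0, 267.7, 54.8]
tcp_rot: [3.141, 0.002, -0.0]
ft_force: [-5.5, 0.6, -0.4]
opening: 0.239
```

Emit:
{"api": "drive_tool", "payload": {"commands": [{"dx": 1.5,"dy": 0,"dz": 0,"yaw": 0},{"dx": 1.5,"dy": 0,"dz": 0,"yaw": 0},{"dx": 1,"dy": 0,"dz": 0,"yaw": 0},{"dx": 0,"dy": 0,"dz": 0,"yaw": 0},{"dx": 0,"dy": 0,"dz": 0,"yaw": 0}]}}

```text
t: 5.58
eef_pos: [532.9, 267.9, 54.8]
tcp_rot: [3.141, 0.003, 0.0]
ft_force: [-5.4, 0.7, -0.7]
opening: 0.237
```

Emit:
{"api": "drive_tool", "payload": {"commands": [{"dx": 2,"dy": 0,"dz": 0,"yaw": 0},{"dx": 2,"dy": 0,"dz": 0,"yaw": 0},{"dx": 2,"dy": 0,"dz": 0,"yaw": 0},{"dx": 0,"dy": 0,"dz": 0,"yaw": 0},{"dx": 0,"dy": 0,"dz": 0,"yaw": 0}]}}

```text
t: 6.0
eef_pos: [539.0, 267.9, 54.9]
tcp_rot: [3.141, 0.003, 0.0]
ft_force: [-5.6, 0.2, -0.1]
opening: 0.237
```

```bash
python3 - <<'E'
from h import *
s=env.state(); print(s['t'],s['eef_pos'].round(2),s['ft_force'].round(1),s['moment'].round(3))
im=env.read_camera("scene"); save(cv2.resize(im[120:250,340:500],None,fx=5,fy=4.6,interpolation=cv2.INTER_CUBIC),'lean1.png')
im=env.read_camera("wrist"); save(im,'lean1w.png')
E
```

```text
6.0 [539.04 267.93  54.93] [-5.6  0.2 -0.1] [0.201 1.209 0.01 ]
```

View pics/lean1.png

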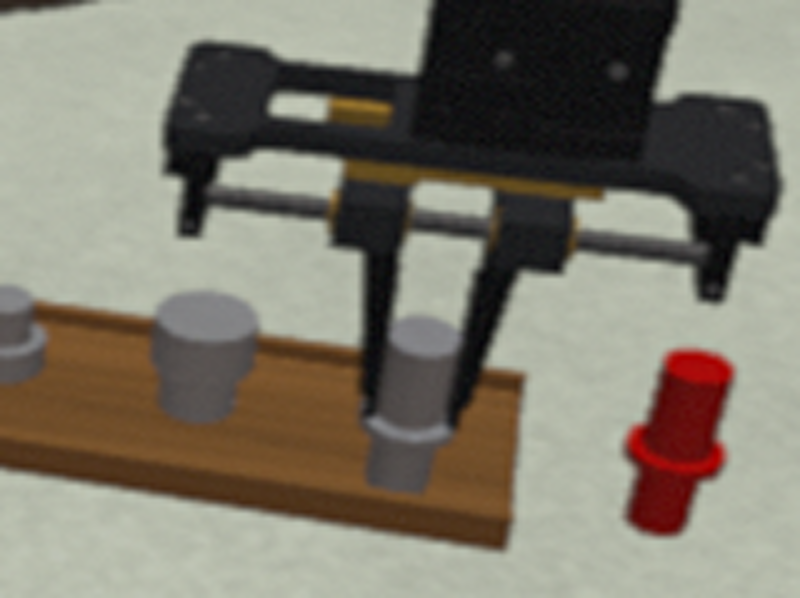

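View pics/lean1w.png

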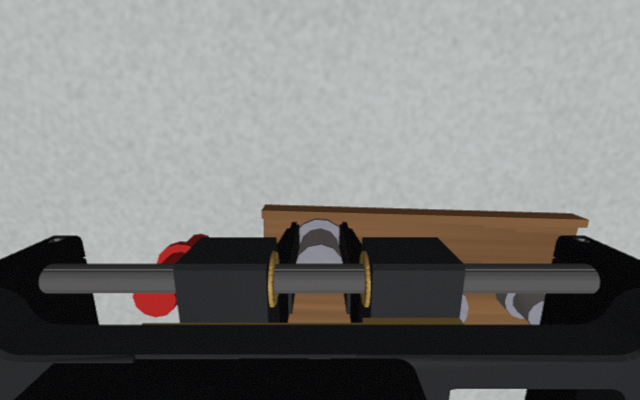

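Emit:
{"api": "drive_tool", "payload": {"commands": [{"dx": 2,"dy": 0,"dz": 0,"yaw": 0},{"dx": 2,"dy": 0,"dz": 0,"yaw": 0},{"dx": 1.3,"dy": 0,"dz": 0,"yaw": 0},{"dx": 0,"dy": 0,"dz": 0,"yaw": 0},{"dx": 0,"dy": 0,"dz": 0,"yaw": 0}]}}

```text
t: 6.52
eef_pos: [544.3, 267.9, 54.9]
tcp_rot: [3.141, 0.003, 0.0]
ft_force: [-5.0, 0.7, 0.1]
opening: 0.238
```

Emit:
{"api": "drive_tool", "payload": {"commands": [{"dx": -3,"dy": 0,"dz": 0,"yaw": 0},{"dx": 0,"dy": 0,"dz": 5,"yaw": 0},{"dx": 0,"dy": 0,"dz": 25,"yaw": 0},{"dx": 0,"dy": 0,"dz": 25,"yaw": 0},{"dx": 0,"dy": 0,"dz": 25,"yaw": 0}]}}

```text
t: 6.93
eef_pos: [542.7, 267.8, 136.2]
tcp_rot: [3.141, -0.0, 0.0]
ft_force: [0.3, 0.9, -2.4]
opening: 0.24
```

```bash
python3 - <<'E'
from h import *
s=env.state(); print(s['t'],s['eef_pos'].round(2),s['ft_force'].round(1),s['moment'].round(3))
im=env.read_camera("scene"); save(cv2.resize(im[80:210,340:500],None,fx=5,fy=4.6,interpolation=cv2.INTER_CUBIC),'lean2.png')
s=env.state();c=K("wrist");im=env.read_camera("wrist"); np.save('pics/w3.npy',im); np.save('pics/w3c.npy',np.concatenate([c[0].ravel(),c[1],c[2]]));print(s['eef_pos'])
save(cv2.resize(im[200:340,240:400],None,fx=5,fy=4,interpolation=cv2.INTER_CUBIC),'lean2w.png')
print(proj(c,[s['eef_pos'],s['eef_pos']+[0,0,18.8]]))
E
```

```text
6.9333 [542.73 267.84 136.22] [ 0.3  0.9 -2.4] [ 0.075 -0.054 -0.019]
[544.59019615 268.6136631  141.30017999]
[[316.89949706 241.53253036]
 [316.62881112 255.04588663]]
```

View pics/lean2w.png

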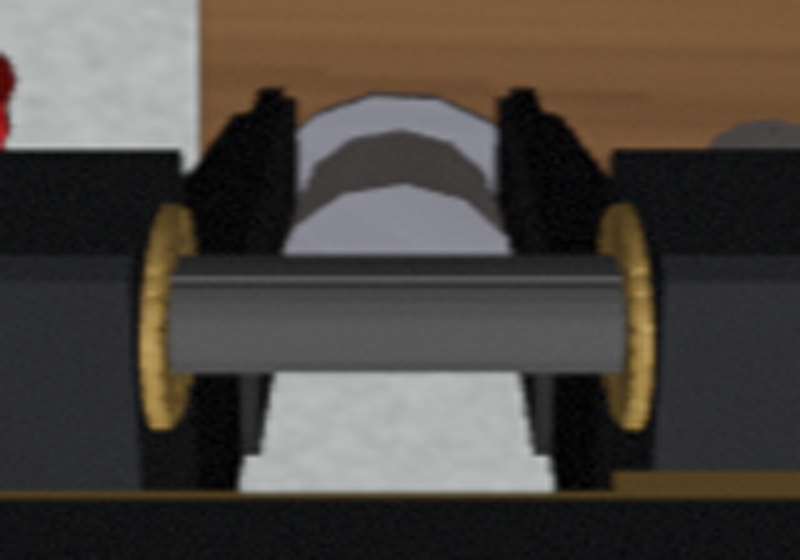

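View pics/lean2.png

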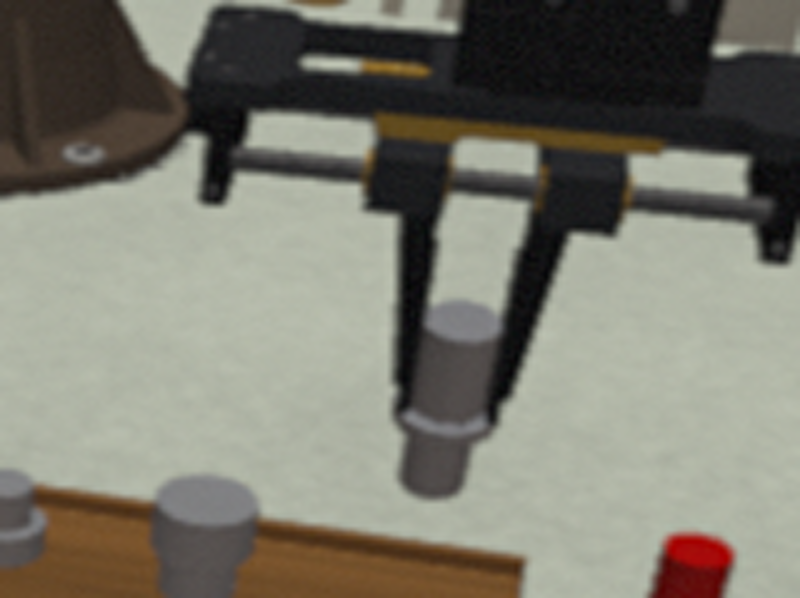

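```bash
python3 - <<'E'
from h import *
from scipy.spatial.transform import Rotation as Ro
s=env.state(); c=K("wrist"); R=cv2.Rodrigues(c[1])[0]; o=-R.T@c[2]
T=Ro.from_euler('xyz',s['tcp_rot']).as_matrix()
print(s['eef_pos'],s['tcp_rot'])
print('cam in tool',T.T@(o-s['eef_pos'])); print('axes in tool\n',(T.T@R.T).round(4))
E
```

```text
[544.50242185 268.53069338 139.16138906] [-3.13934751e+00 -6.82246025e-03  3.60425446e-04]
cam in tool [  69.79504805    0.94574192 -170.38885964]
axes in tool
 [[ 7.000e-04 -9.690e-01 -2.469e-01]
 [ 1.000e+00  5.000e-04  9.000e-04]
 [-7.000e-04 -2.469e-01  9.690e-01]]
```

```bash
python3 - <<'E'
from h import *
from scipy.spatial.transform import Rotation as Ro
im=np.load('pics/w1.npy'); 
save(cv2.resize(im[205:325,190:450],None,fx=3,fy=3,interpolation=cv2.INTER_CUBIC),'tips.png')
c=K("wrist"); R=cv2.Rodrigues(c[1])[0]; o=-R.T@c[2]; s=env.state();T=Ro.from_euler('xyz',s['tcp_rot']).as_matrix()
C=np.array([69.8,.95,-170.4]); A=np.array([[7e-4,-.969,-.2469],[1,5e-4,9e-4],[-7e-4,-.2469,.969]])
for p in ([10,47.5,0],[10,-47.5,0],[0,47.5,0],[10,59.5,0],[10,-59.5,0]):
    v=A.T@(np.array(p)-C); print(p,(c[0]@v/v[2])[:2].round(1))
E
```

```text
[10, 47.5, 0] [399.7 225.3]
[10, -47.5, 0] [234.2 225.2]
[0, 47.5, 0] [398.5 241.6]
[10, 59.5, 0] [420.5 225.3]
[10, -59.5, 0] [213.3 225.2]
```

View pics/tips.png

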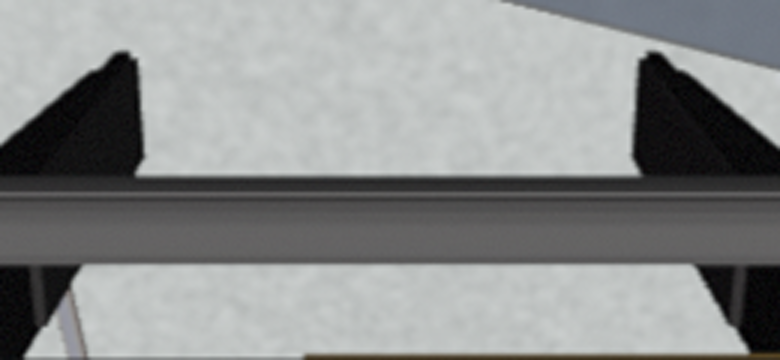

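Emit:
{"api": "drive_tool", "payload": {"commands": [{"dx": 2.8,"dy": -28,"dz": 0,"yaw": 6},{"dx": 2.8,"dy": -28,"dz": 0,"yaw": 6},{"dx": 2.8,"dy": -28,"dz": 0,"yaw": 6},{"dx": 2.8,"dy": -28,"dz": 0,"yaw": 6},{"dx": 2.8,"dy": -28,"dz": 0,"yaw": 6}]}}

```text
t: 7.45
eef_pos: [556.4, 126.6, 134.2]
tcp_rot: [-3.141, 0.001, 0.529]
ft_force: [0.5, -0.6, -2.3]
opening: 0.242
```

Emit:
{"api": "drive_tool", "payload": {"commands": [{"dx": 2.8,"dy": -28,"dz": 0,"yaw": 6},{"dx": 2.8,"dy": -28,"dz": 0,"yaw": 6},{"dx": 2.8,"dy": -28,"dz": 0,"yaw": 6},{"dx": 2.8,"dy": -28,"dz": 0,"yaw": 6},{"dx": 2.8,"dy": -28,"dz": 0,"yaw": 6}]}}

```text
t: 7.87
eef_pos: [570.4, -13.5, 134.2]
tcp_rot: [-3.141, 0.0, 1.053]
ft_force: [0.5, 0.1, -1.8]
opening: 0.238
```

Emit:
{"api": "drive_tool", "payload": {"commands": [{"dx": 2.8,"dy": -28,"dz": 0,"yaw": 6},{"dx": 2.8,"dy": -28,"dz": 0,"yaw": 6},{"dx": 2.8,"dy": -28,"dz": 0,"yaw": 6},{"dx": 2.8,"dy": -28,"dz": 0,"yaw": 6},{"dx": 2.8,"dy": -28,"dz": 0,"yaw": 6}]}}

```text
t: 8.28
eef_pos: [584.4, -153.5, 134.1]
tcp_rot: [-3.141, -0.0, 1.576]
ft_force: [0.6, -0.2, -2.8]
opening: 0.239
```

Emit:
{"api": "drive_tool", "payload": {"commands": [{"dx": 0,"dy": 0,"dz": -5,"yaw": 0},{"dx": 0,"dy": 0,"dz": 0,"yaw": 0},{"dx": 0,"dy": 0,"dz": 0,"yaw": 0}]}}

```text
t: 8.53
eef_pos: [584.1, -150.9, 129.0]
tcp_rot: [-3.14, -0.001, 1.567]
ft_force: [0.2, 0.3, -2.2]
opening: 0.238
```

```bash
cat >> h.py <<'E'
from scipy.spatial.transform import Rotation as Ro
def wc():
    "wrist calibration with the tool-frame translation mended from finger images"
    s=env.state(); k,r,t=K("wrist"); R=cv2.Rodrigues(r)[0]; o=-R.T@t
    T=Ro.from_euler('xyz',s['tcp_rot']).as_matrix()
    o=o+T@np.array([-0.7,-1.35,0]); return s,(k,r,-R@o)
E
python3 - <<'E'
from h import *
s,c=wc(); print(s['t'],s['eef_pos'].round(2),s['tcp_rot'].round(3),s['joints'].round(2),s['ft_force'].round(1),s['moment'].round(3))
im=env.read_camera("wrist"); np.save('pics/w4.npy',im); np.save('pics/w4c.npy',np.concatenate([c[0].ravel(),c[1],c[2]]))
b=bore_fit(im,c,(586.4,-117.6)); print(b)
print(env.state()['eef_pos'])
save(im,'w4.png')
im=env.read_camera("scene"); save(cv2.resize(im[80:260,80:340],None,fx=3,fy=3,interpolation=cv2.INTER_CUBIC),'s4.png')
E
```

```text
8.5333 [ 584.09 -150.89  128.99] [-3.140e+00 -1.000e-03  1.567e+00] [-0.36  0.56  1.7   0.    0.89 -0.36] [ 0.2  0.3 -2.2] [ 0.027 -0.108  0.022]
(np.float32(65.1018), np.float64(585.6000000000003), np.float64(-119.59999999999998))
[ 584.33923357 -150.5830757   129.42035148]
```

View pics/w4.png

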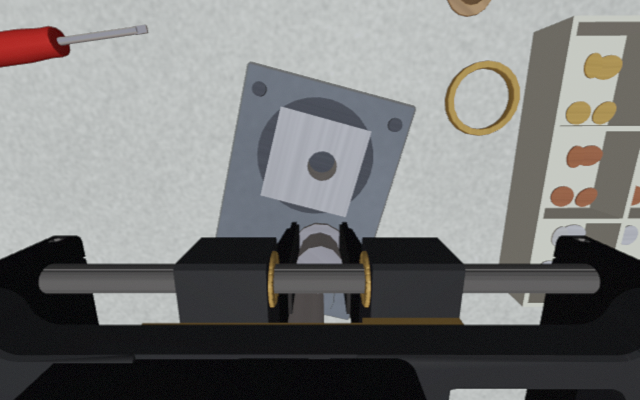

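View pics/s4.png

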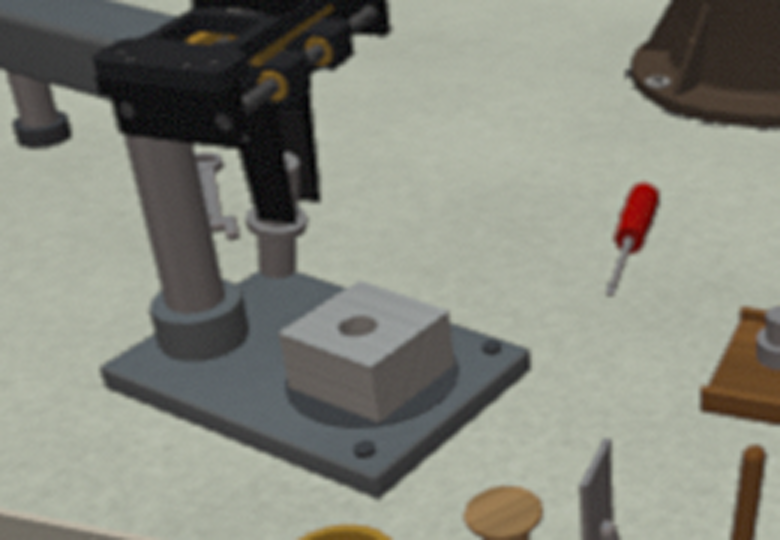

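```bash
python3 - <<'E'
from h import *
s=env.state(); c=K("wrist"); R=cv2.Rodrigues(c[1])[0]; o=-R.T@c[2]
T=Ro.from_euler('xyz',s['tcp_rot']).as_matrix()
print(s['eef_pos'],s['tcp_rot']); print('cam in tool',T.T@(o-s['eef_pos'])); print((T.T@R.T).round(4))
b=np.array([586.95,-118.9,58]); print('bore uncorrected in tool',T.T@(b-s['eef_pos']))
im=env.read_camera("scene"); cs=K("scene"); np.save('pics/s5.npy',im)
cr=cv2.resize(im[120:180,140:200],None,fx=9,fy=9,interpolation=cv2.INTER_CUBIC)
G=s['eef_pos']+[0,0,18.8]; a=np.linspace(0,6.28,40)
g=G-0
for t,col in((.22,(0,255,0)),(.30,(255,0,0))):
    ax=np.array([0,np.sin(t),np.cos(t)]); u=np.array([1.,0,0]); v=np.cross(ax,u); F=G-60.9*ax
    for h,r in((0,11),(30,17),(36,17),(72,12)):
        pts=F+ax*h+r*(np.cos(a)[:,None]*u+np.sin(a)[:,None]*v)
        for q in proj(cs,pts): cv2.circle(cr,(int((q[0]-140+.5)*9),int((q[1]-120+.5)*9)),1,col,-1)
save(cr,'s5.png')
E
```

```text
[ 584.53517671 -150.51644911  129.72617413] [-3.14100004e+00 -2.61490777e-04  1.56991664e+00]
cam in tool [  68.27584206    0.57051169 -170.39414988]
[[ 7.000e-04 -9.687e-01 -2.480e-01]
 [ 1.000e+00  6.000e-04  6.000e-04]
 [-4.000e-04 -2.480e-01  9.687e-01]]
bore uncorrected in tool [31.59980435  2.42952005 71.73301247]
```

View pics/s5.png

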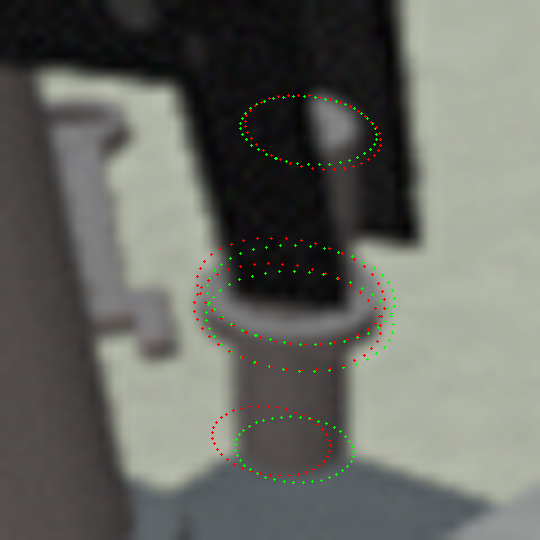

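```bash
cat >> h.py <<'E'
W=np.array([.57,-.95,0])
def wc():
    s=env.state(); k,r,t=K("wrist"); R=cv2.Rodrigues(r)[0]; o=-R.T@t-W; return s,(k,r,-R@o)
def die_pts(G,t,n,L=60.9,parts=((0,11),(30,17),(36,17),(72,12))):
    "n: unit horizontal lean direction"
    n=np.array(n,float); a=np.linspace(0,2*np.pi,60); ax=n*np.sin(t)+np.array([0,0,np.cos(t)]); u=np.cross([0,0,1.],n); v=np.cross(ax,u); F=G-L*ax
    return F,[F+ax*h+r*(np.cos(a)[:,None]*u+np.sin(a)[:,None]*v) for h,r in parts]
def overlay(im,cal,sets,box,f,name):
    x0,y0,x1,y1=box; cr=cv2.resize(im[y0:y1,x0:x1],None,fx=f,fy=f,interpolation=cv2.INTER_CUBIC)
    for rings,col in sets:
        for p in rings:
            for q in proj(cal,p): cv2.circle(cr,(int((q[0]-x0+.5)*f),int((q[1]-y0+.5)*f)),1,col,-1)
    save(cr,name)
E
python3 - <<'E'
from h import *
s,c=wc(); im=env.read_camera("wrist"); G=s['eef_pos']+[0,0,18.8]; print(s['t'],s['eef_pos'])
overlay(im,c,[(die_pts(G,.18,[0,1,0])[1],(0,255,0)),(die_pts(G,.28,[0,1,0])[1],(255,0,0))],(280,205,360,275),9,'w5.png')
print(bore_fit(im,c,(586.4,-118)))
E
```

```text
8.6833 [ 584.68903008 -150.60771558  129.9418303 ]
(np.float32(64.95147), np.float64(586.4), np.float64(-118.0))
```

View pics/w5.png

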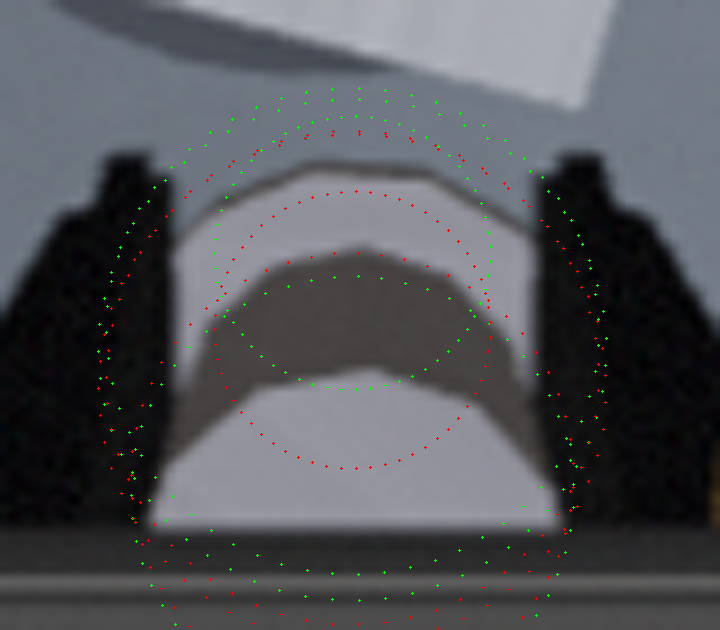

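Emit:
{"api": "drive_tool", "payload": {"commands": [{"dx": 0.7,"dy": 20,"dz": 0,"yaw": 0},{"dx": 1,"dy": 20,"dz": -8,"yaw": 0},{"dx": 0,"dy": 5.8,"dz": -10,"yaw": 0},{"dx": 0,"dy": 0,"dz": -8,"yaw": 0},{"dx": 0,"dy": 0,"dz": 0,"yaw": 0}]}}

```text
t: 9.15
eef_pos: [585.8, -105.7, 102.4]
tcp_rot: [-3.139, -0.0, 1.572]
ft_force: [-0.2, -0.1, -2.6]
opening: 0.241
```

Emit:
{"api": "drive_tool", "payload": {"commands": [{"dx": 0,"dy": 0,"dz": 0,"yaw": 0},{"dx": 0,"dy": 0,"dz": 0,"yaw": 0},{"dx": 0,"dy": 0,"dz": 0,"yaw": 0}]}}

```text
t: 9.4
eef_pos: [586.7, -107.0, 104.4]
tcp_rot: [3.141, 0.0, 1.57]
ft_force: [-0.2, -0.1, -2.3]
opening: 0.239
```

```bash
python3 - <<'E'
from h import *
s,c=wc(); im=env.read_camera("wrist"); print(s['t'],s['eef_pos'].round(2),s['tcp_rot'].round(4),s['ft_force'].round(1)); G=s['eef_pos']+[0,-3.7,18.8]
F,r=die_pts(G,.17,[0,1,0]); print('foot',F.round(1))
a=np.linspace(0,6.28,60); bore=[np.c_[586.4+11.6*np.cos(a),-118+11.6*np.sin(a),np.full(60,58.)]]
overlay(im,c,[(r,(255,0,0)),(bore,(0,255,0))],(270,160,370,260),6,'w6.png')
im=env.read_camera("scene"); cs=K("scene")
overlay(im,cs,[(r,(255,0,0)),(bore,(0,255,0))],(155,130,245,210),8,'s6.png')
overlay(im,cs,[],(155,130,245,210),8,'s6b.png')
E
```

```text
9.4 [ 586.69 -106.99  104.41] [3.1408e+00 3.0000e-04 1.5702e+00] [-0.2 -0.1 -2.3]
foot [ 586.7 -121.    63.2]
```

View pics/w6.png

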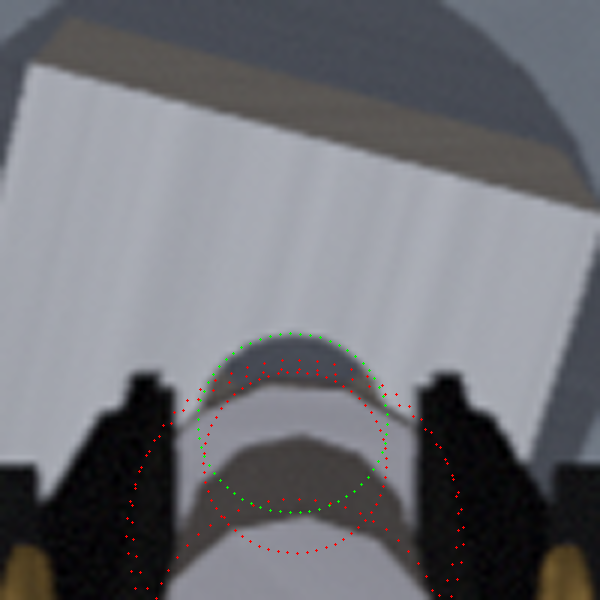

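View pics/s6.png

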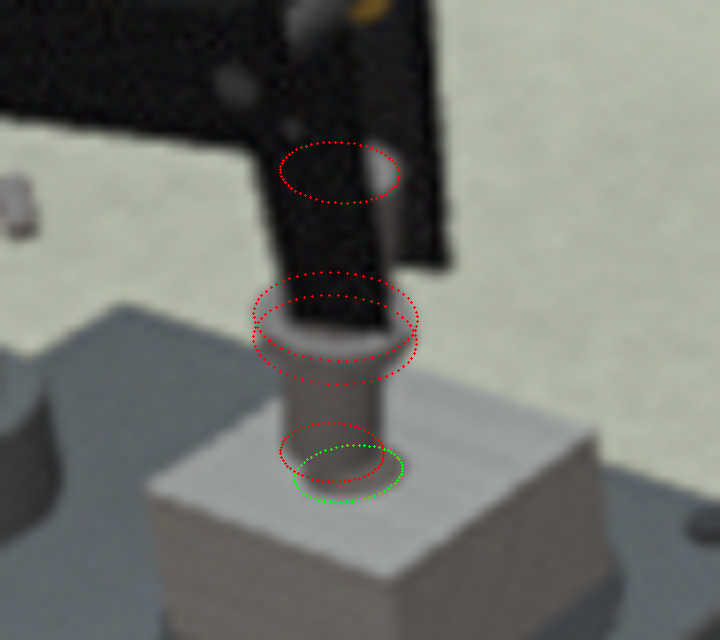

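View pics/s6b.png

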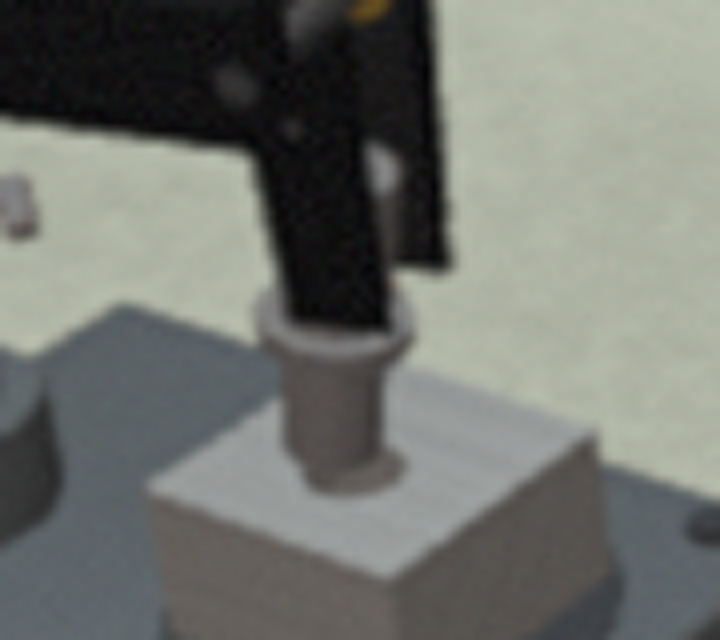

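Emit:
{"api": "drive_tool", "payload": {"commands": [{"dx": -0.3,"dy": 2.5,"dz": 0,"yaw": 0},{"dx": 0,"dy": 0,"dz": -1,"yaw": 0},{"dx": 0,"dy": 0,"dz": -1,"yaw": 0},{"dx": 0,"dy": 0,"dz": -1,"yaw": 0},{"dx": 0,"dy": 0,"dz": 0,"yaw": 0}]}}

```text
t: 9.92
eef_pos: [586.1, -103.7, 100.8]
tcp_rot: [-3.141, -0.0, 1.571]
ft_force: [0.8, -1.1, -2.9]
opening: 0.238
```

Emit:
{"api": "drive_tool", "payload": {"commands": [{"dx": 0,"dy": 0,"dz": -0.5,"yaw": 0},{"dx": 0,"dy": 0,"dz": -0.5,"yaw": 0},{"dx": 0,"dy": 0,"dz": 0,"yaw": 0},{"dx": 0,"dy": 0,"dz": 0,"yaw": 0}]}}

```text
t: 10.25
eef_pos: [586.2, -103.8, 100.1]
tcp_rot: [3.142, 0.0, 1.571]
ft_force: [0.3, -0.2, -2.4]
opening: 0.238
```

Emit:
{"api": "drive_tool", "payload": {"commands": [{"dx": 0,"dy": 0,"dz": -0.5,"yaw": 0},{"dx": 0,"dy": 0,"dz": -0.5,"yaw": 0},{"dx": 0,"dy": 0,"dz": 0,"yaw": 0},{"dx": 0,"dy": 0,"dz": 0,"yaw": 0}]}}

```text
t: 10.58
eef_pos: [586.1, -103.8, 99.1]
tcp_rot: [3.142, 0.0, 1.571]
ft_force: [0.3, 0.3, -2.7]
opening: 0.241
```

Emit:
{"api": "drive_tool", "payload": {"commands": [{"dx": 0,"dy": 0,"dz": -0.5,"yaw": 0},{"dx": 0,"dy": 0,"dz": -0.5,"yaw": 0},{"dx": 0,"dy": 0,"dz": 0,"yaw": 0},{"dx": 0,"dy": 0,"dz": 0,"yaw": 0}]}}

```text
t: 10.92
eef_pos: [586.2, -103.8, 98.0]
tcp_rot: [3.142, -0.0, 1.571]
ft_force: [0.5, 0.5, -3.1]
opening: 0.237
```

Emit:
{"api": "drive_tool", "payload": {"commands": [{"dx": 0,"dy": 0,"dz": -0.5,"yaw": 0},{"dx": 0,"dy": 0,"dz": -0.5,"yaw": 0},{"dx": 0,"dy": 0,"dz": 0,"yaw": 0},{"dx": 0,"dy": 0,"dz": 0,"yaw": 0}]}}

```text
t: 11.25
eef_pos: [586.1, -103.8, 97.0]
tcp_rot: [3.142, -0.0, 1.571]
ft_force: [-0.2, -0.4, -2.8]
opening: 0.24
```

```bash
python3 - <<'E'
from h import *
s,c=wc(); im=env.read_camera("wrist"); print(s['t'],s['eef_pos'].round(2),s['ft_force'].round(1)); G=s['eef_pos']+[0,-3.7,18.8]
F,r=die_pts(G,.17,[0,1,0]); print('foot',F.round(1))
a=np.linspace(0,6.28,60); bore=[np.c_[586.4+11.6*np.cos(a),-118+11.6*np.sin(a),np.full(60,58.)]]
overlay(im,c,[],(270,160,370,260),6,'w7.png')
im=env.read_camera("scene"); cs=K("scene")
overlay(im,cs,[(r[:1],(255,0,0)),(bore,(0,255,0))],(155,130,245,210),8,'s7.png')
E
```

```text
11.25 [ 586.14 -103.78   97.02] [-0.2 -0.4 -2.8]
foot [ 586.1 -117.8   55.8]
```

View pics/w7.png

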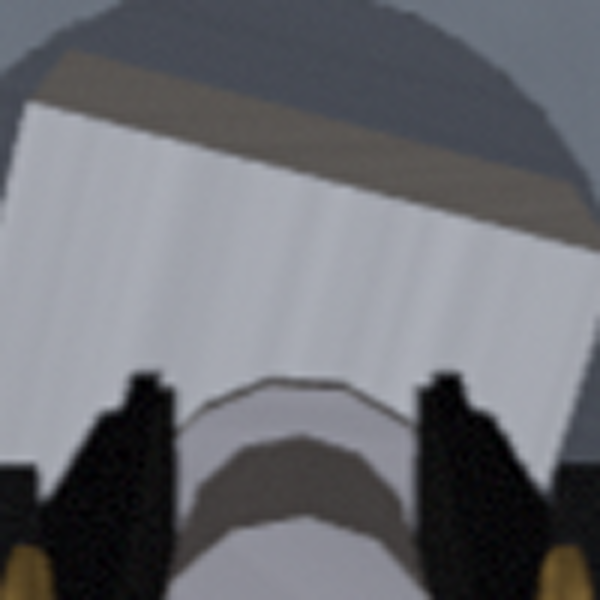

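View pics/s7.png

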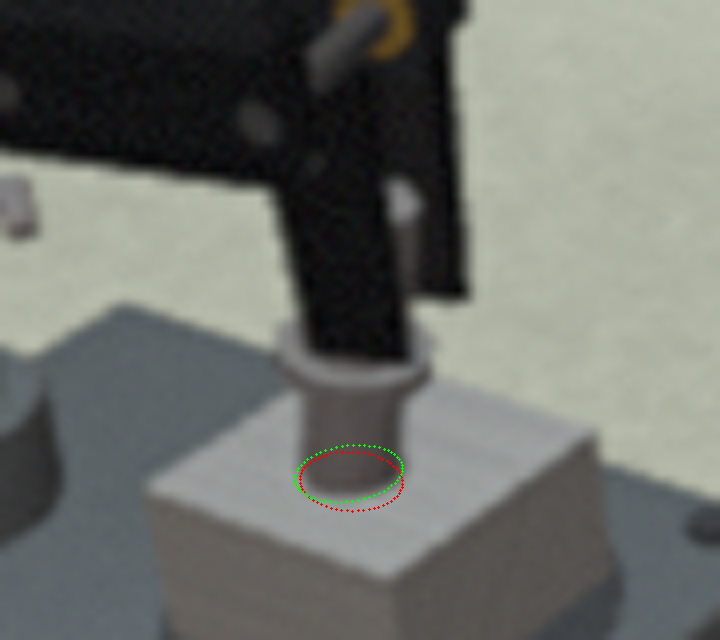

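Emit:
{"api": "drive_tool", "payload": {"commands": [{"dx": 0,"dy": 1,"dz": 0,"yaw": 0},{"dx": 0,"dy": 0.5,"dz": 0,"yaw": 0},{"dx": 0,"dy": 0.5,"dz": 0,"yaw": 0},{"dx": 0,"dy": 0,"dz": 0,"yaw": 0}]}}

```text
t: 11.68
eef_pos: [586.2, -101.7, 97.1]
tcp_rot: [3.141, 0.0, 1.571]
ft_force: [-0.6, 0.1, -2.8]
opening: 0.238
```

Emit:
{"api": "drive_tool", "payload": {"commands": [{"dx": 0,"dy": 1,"dz": 0,"yaw": 0},{"dx": 0,"dy": 0.5,"dz": 0,"yaw": 0},{"dx": 0,"dy": 0.5,"dz": 0,"yaw": 0},{"dx": 0,"dy": 0,"dz": 0,"yaw": 0}]}}

```text
t: 12.02
eef_pos: [586.2, -100.4, 97.1]
tcp_rot: [3.141, 0.001, 1.571]
ft_force: [-1.1, -5.0, -4.3]
opening: 0.236
```

Emit:
{"api": "drive_tool", "payload": {"commands": [{"dx": 0,"dy": 1,"dz": 0,"yaw": 0},{"dx": 0,"dy": 0.5,"dz": 0,"yaw": 0},{"dx": 0,"dy": 0.5,"dz": 0,"yaw": 0},{"dx": 0,"dy": 0,"dz": 0,"yaw": 0}]}}

```text
t: 12.35
eef_pos: [586.2, -98.4, 97.1]
tcp_rot: [3.141, 0.001, 1.571]
ft_force: [-0.6, -6.2, -3.1]
opening: 0.243
```

Emit:
{"api": "drive_tool", "payload": {"commands": [{"dx": 0,"dy": 1,"dz": 0,"yaw": 0},{"dx": 0,"dy": 1,"dz": 0,"yaw": 0},{"dx": 0,"dy": 1,"dz": 0,"yaw": 0},{"dx": 0,"dy": 0,"dz": 0,"yaw": 0}]}}

```text
t: 12.68
eef_pos: [586.2, -95.3, 97.0]
tcp_rot: [3.141, 0.001, 1.571]
ft_force: [0.4, -5.1, -3.7]
opening: 0.237
```

Emit:
{"api": "drive_tool", "payload": {"commands": [{"dx": 0,"dy": 1,"dz": 0,"yaw": 0},{"dx": 0,"dy": 1,"dz": 0,"yaw": 0},{"dx": 0,"dy": 1,"dz": 0,"yaw": 0},{"dx": 0,"dy": 0,"dz": 0,"yaw": 0}]}}

```text
t: 13.02
eef_pos: [586.2, -92.1, 97.0]
tcp_rot: [3.141, 0.001, 1.571]
ft_force: [-0.2, -4.8, -3.4]
opening: 0.234
```

```bash
python3 - <<'E'
from h import *
s,c=wc(); im=env.read_camera("wrist"); print(s['t'],s['eef_pos'].round(2),s['ft_force'].round(1)); 
np.save('pics/w8.npy',im)
sets=[]
for t,sh,col in((.17,-4,(0,255,0)),(.26,-4.5,(255,0,0))):
    G=s['eef_pos']+[0,sh,18.8]; F,r=die_pts(G,t,[0,1,0]); print('foot',F.round(1)); sets.append((r[1:],col))
overlay(im,c,sets,(280,205,360,275),9,'w8.png')
im=env.read_camera("scene"); cs=K("scene");np.save('pics/s8.npy',im)
overlay(im,cs,[],(155,130,245,210),8,'s8.png')
E
```

```text
13.0167 [586.2  -92.13  97.04] [-0.2 -4.8 -3.4]
foot [ 586.2 -106.4   55.8]
foot [ 586.2 -112.3   57. ]
```

View pics/w8.png

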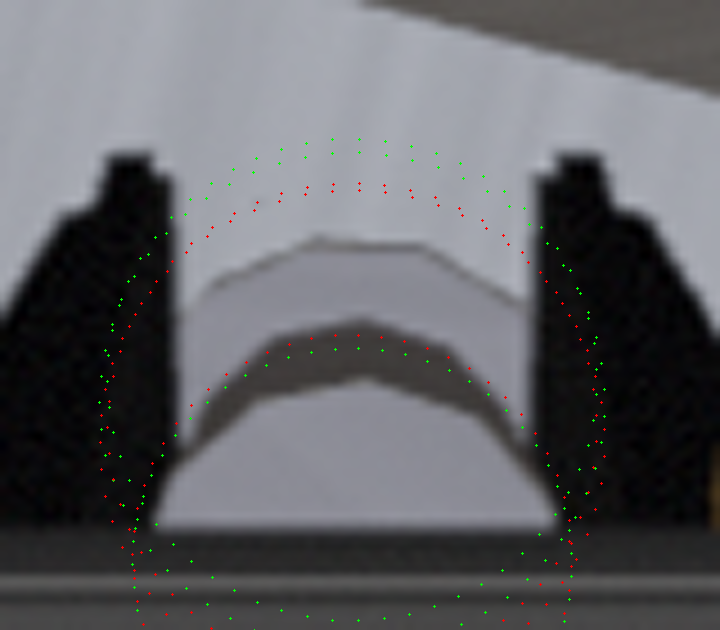

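View pics/s8.png

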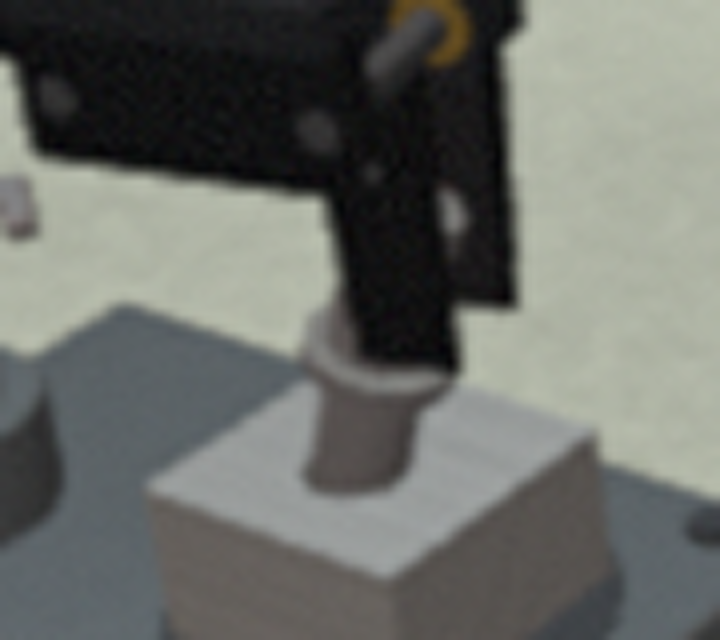

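Emit:
{"api": "drive_tool", "payload": {"commands": [{"dx": 0,"dy": -0.1,"dz": -0.5,"yaw": 0},{"dx": 0,"dy": -0.2,"dz": -0.5,"yaw": 0},{"dx": 0,"dy": 0,"dz": 0,"yaw": 0},{"dx": 0,"dy": 0,"dz": 0,"yaw": 0},{"dx": 0,"dy": 0,"dz": 0,"yaw": 0}]}}

```text
t: 13.53
eef_pos: [586.4, -92.2, 96.2]
tcp_rot: [3.141, 0.0, 1.571]
ft_force: [0.9, -4.2, 0.2]
opening: 0.239
```

Emit:
{"api": "drive_tool", "payload": {"commands": [{"dx": 0,"dy": -0.1,"dz": -0.5,"yaw": 0},{"dx": 0,"dy": 0,"dz": 0,"yaw": 0},{"dx": 0,"dy": -0.2,"dz": -0.5,"yaw": 0},{"dx": 0,"dy": 0,"dz": 0,"yaw": 0},{"dx": 0,"dy": 0,"dz": 0,"yaw": 0}]}}

```text
t: 13.95
eef_pos: [586.3, -92.4, 95.1]
tcp_rot: [3.141, 0.0, 1.571]
ft_force: [1.4, -4.3, 0.7]
opening: 0.237
```

Emit:
{"api": "drive_tool", "payload": {"commands": [{"dx": 0,"dy": -0.2,"dz": -0.5,"yaw": 0},{"dx": 0,"dy": 0,"dz": 0,"yaw": 0},{"dx": 0,"dy": -0.2,"dz": -0.5,"yaw": 0},{"dx": 0,"dy": 0,"dz": 0,"yaw": 0},{"dx": 0,"dy": 0,"dz": 0,"yaw": 0}]}}

```text
t: 14.37
eef_pos: [586.2, -92.8, 93.9]
tcp_rot: [3.142, 0.0, 1.571]
ft_force: [0.9, -5.5, -0.6]
opening: 0.238
```

```bash
python3 - <<'E'
from h import *
s,c=wc(); im=env.read_camera("wrist"); print(s['t'],s['eef_pos'].round(2),s['ft_force'].round(1),s['moment'].round(2)); 
np.save('pics/w9.npy',im)
sets=[]
for t,sh,col in((.26,-7,(0,255,0)),(.30,-7,(255,0,0))):
    G=s['eef_pos']+[0,sh,18.8]; F,r=die_pts(G,t,[0,1,0]); print('foot',F.round(1)); sets.append((r[1:],col))
overlay(im,c,sets,(280,205,360,275),9,'w9.png')
im=env.read_camera("scene"); cs=K("scene")
overlay(im,cs,[(x[0][:0],x[1]) for x in sets],(155,130,245,210),8,'s9.png')
E
```

```text
14.3667 [586.17 -92.8   93.94] [ 0.9 -5.5 -0.6] [-1.15 -0.24  0.04]
foot [ 586.2 -115.5   53.9]
foot [ 586.2 -117.8   54.6]
```

View pics/w9.png

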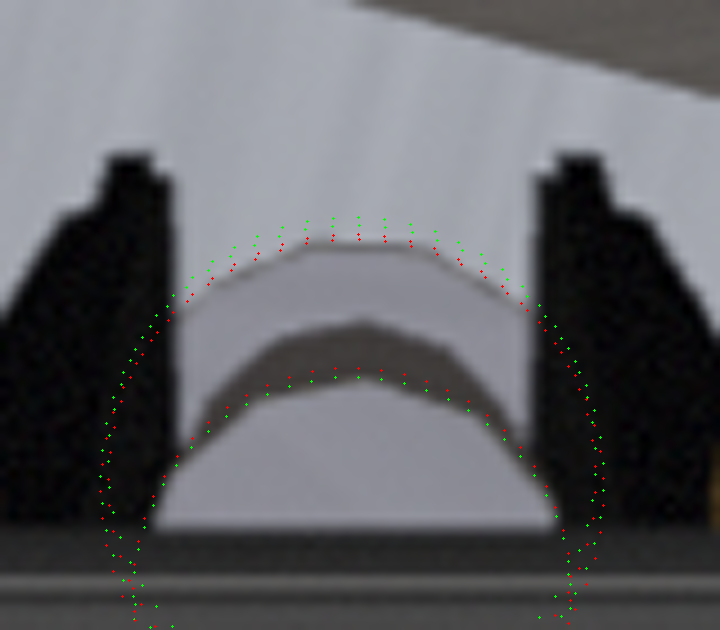

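View pics/s9.png

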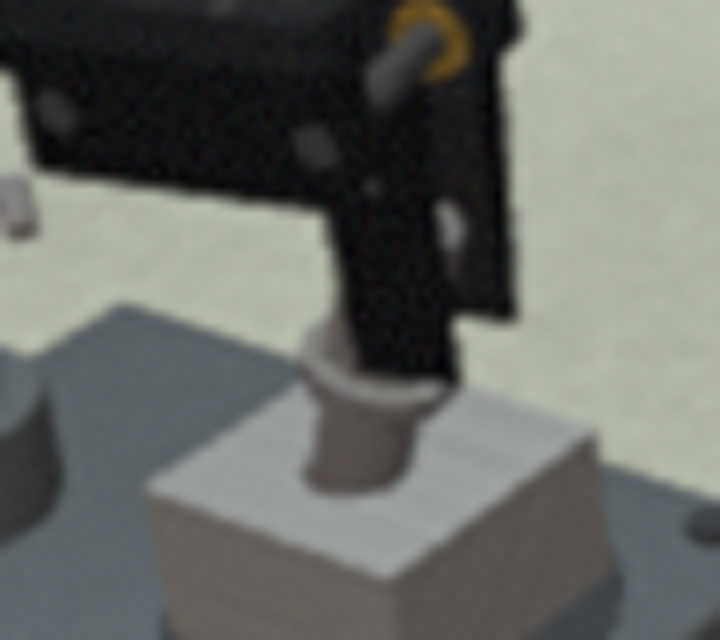

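Emit:
{"api": "drive_tool", "payload": {"commands": [{"dx": 0,"dy": -0.2,"dz": -0.5,"yaw": 0},{"dx": 0,"dy": -0.5,"dz": 0,"yaw": 0},{"dx": 0,"dy": -0.5,"dz": 0,"yaw": 0},{"dx": 0,"dy": -0.5,"dz": 0,"yaw": 0},{"dx": 0,"dy": 0,"dz": 0,"yaw": 0}]}}

```text
t: 14.88
eef_pos: [586.0, -94.2, 93.3]
tcp_rot: [-3.141, -0.001, 1.571]
ft_force: [0.1, -1.6, -1.5]
opening: 0.233
```

Emit:
{"api": "drive_tool", "payload": {"commands": [{"dx": 0,"dy": -0.5,"dz": 0,"yaw": 0},{"dx": 0,"dy": -0.5,"dz": 0,"yaw": 0},{"dx": 0,"dy": -0.5,"dz": 0,"yaw": 0},{"dx": 0,"dy": -0.5,"dz": 0,"yaw": 0},{"dx": 0,"dy": 0,"dz": 0,"yaw": 0}]}}

```text
t: 15.3
eef_pos: [585.9, -96.3, 93.4]
tcp_rot: [-3.141, -0.001, 1.571]
ft_force: [-0.1, 1.5, -3.1]
opening: 0.235
```

Emit:
{"api": "drive_tool", "payload": {"commands": [{"dx": 0,"dy": -0.7,"dz": 0,"yaw": 0},{"dx": 0,"dy": -0.7,"dz": 0,"yaw": 0},{"dx": 0,"dy": -0.7,"dz": 0,"yaw": 0},{"dx": 0,"dy": -0.7,"dz": 0,"yaw": 0},{"dx": 0,"dy": 0,"dz": 0,"yaw": 0}]}}

```text
t: 15.72
eef_pos: [586.2, -98.7, 93.8]
tcp_rot: [3.141, -0.001, 1.571]
ft_force: [0.3, 6.7, -0.1]
opening: 0.233
```

Emit:
{"api": "drive_tool", "payload": {"commands": [{"dx": 0,"dy": -0.7,"dz": 0,"yaw": 0},{"dx": 0,"dy": -0.7,"dz": 0,"yaw": 0},{"dx": 0,"dy": -0.7,"dz": 0,"yaw": 0},{"dx": 0,"dy": -0.7,"dz": 0,"yaw": 0},{"dx": 0,"dy": 0,"dz": 0,"yaw": 0}]}}

```text
t: 16.13
eef_pos: [586.3, -101.4, 93.9]
tcp_rot: [3.141, -0.001, 1.571]
ft_force: [1.2, 6.5, 1.2]
opening: 0.234
```

```bash
python3 - <<'E'
from h import *
s,c=wc(); im=env.read_camera("wrist"); print(s['t'],s['eef_pos'].round(2),s['ft_force'].round(1),s['moment'].round(2)); 
sets=[]
for t,sh,col in((.15,-6,(0,255,0)),(.25,-6,(255,0,0))):
    G=s['eef_pos']+[0,sh,18.8]; F,r=die_pts(G,t,[0,1,0]); print('foot',F.round(1)); sets.append((r[1:],col))
overlay(im,c,sets,(280,205,360,275),9,'w10.png')
im=env.read_camera("scene"); cs=K("scene")
overlay(im,cs,[],(155,130,245,210),8,'s10.png')
E
```

```text
16.1333 [ 586.29 -101.37   93.89] [1.2 6.5 1.2] [ 1.54 -0.18 -0.05]
foot [ 586.3 -116.5   52.5]
foot [ 586.3 -122.4   53.7]
```

View pics/w10.png

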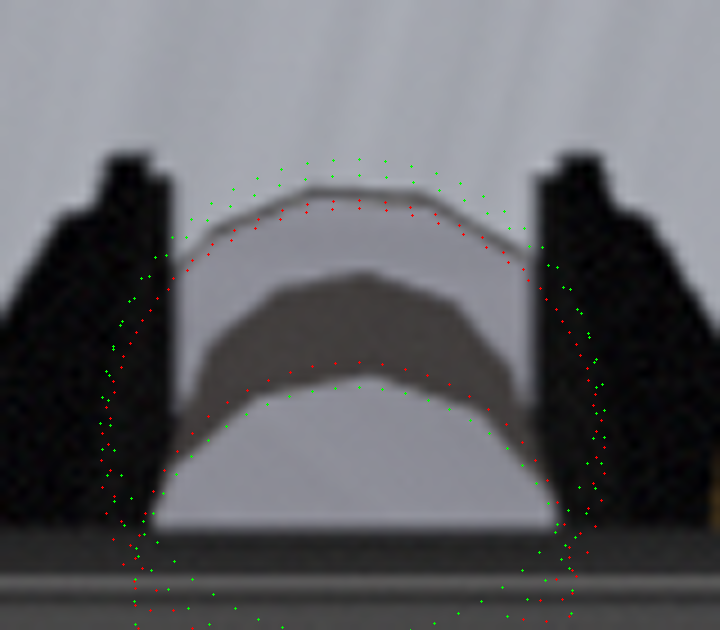

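View pics/s10.png

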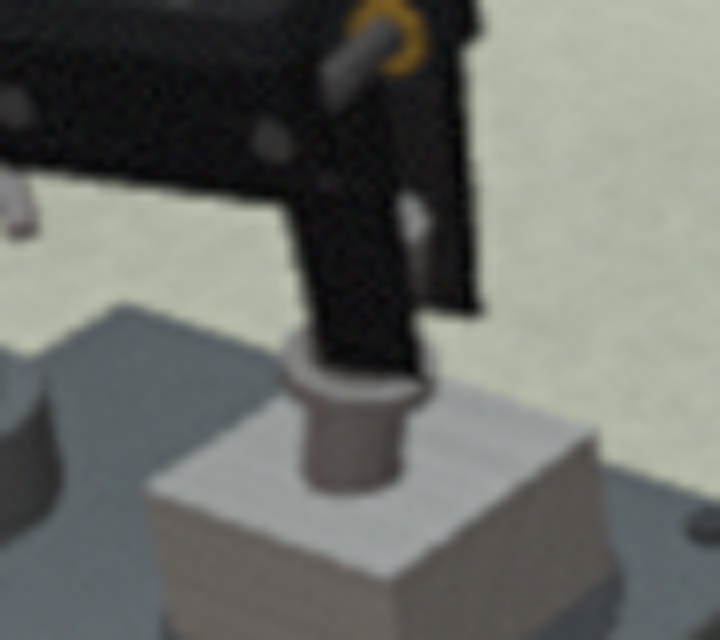

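Emit:
{"api": "drive_tool", "payload": {"commands": [{"dx": 0,"dy": -0.8,"dz": -0.1,"yaw": 0},{"dx": 0,"dy": -0.8,"dz": -0.1,"yaw": 0},{"dx": 0,"dy": -0.8,"dz": -0.1,"yaw": 0},{"dx": 0,"dy": -0.8,"dz": -0.1,"yaw": 0},{"dx": 0,"dy": 0,"dz": 0,"yaw": 0}]}}

```text
t: 16.65
eef_pos: [586.3, -104.6, 93.4]
tcp_rot: [3.141, -0.001, 1.571]
ft_force: [-1.2, 7.4, 0.2]
opening: 0.237
```

Emit:
{"api": "drive_tool", "payload": {"commands": [{"dx": 0,"dy": -0.8,"dz": -0.2,"yaw": 0},{"dx": 0,"dy": -0.8,"dz": -0.2,"yaw": 0},{"dx": 0,"dy": -0.8,"dz": -0.2,"yaw": 0},{"dx": 0,"dy": -0.8,"dz": -0.2,"yaw": 0},{"dx": 0,"dy": 0,"dz": 0,"yaw": 0}]}}

```text
t: 17.07
eef_pos: [586.3, -107.8, 92.6]
tcp_rot: [3.141, -0.001, 1.571]
ft_force: [0.2, 7.1, -0.5]
opening: 0.24
```

Emit:
{"api": "drive_tool", "payload": {"commands": [{"dx": 0,"dy": -0.8,"dz": -0.2,"yaw": 0},{"dx": 0,"dy": -0.8,"dz": -0.2,"yaw": 0},{"dx": 0,"dy": -0.8,"dz": -0.2,"yaw": 0},{"dx": 0,"dy": -0.8,"dz": -0.2,"yaw": 0},{"dx": 0,"dy": 0,"dz": 0,"yaw": 0}]}}

```text
t: 17.48
eef_pos: [586.3, -111.0, 91.8]
tcp_rot: [3.141, -0.001, 1.571]
ft_force: [0.4, 7.3, -0.1]
opening: 0.236
```

```bash
python3 - <<'E'
from h import *
s,c=wc(); im=env.read_camera("wrist"); print(s['t'],s['eef_pos'].round(2),s['ft_force'].round(1),s['moment'].round(2)); 
sets=[]
for t,sh,col in((0.0,-4,(0,255,0)),(.1,-4,(255,0,0))):
    G=s['eef_pos']+[0,sh,18.8]; F,r=die_pts(G,t,[0,1,0]); print('foot',F.round(1)); sets.append((r[1:],col))
overlay(im,c,sets,(280,205,360,275),9,'w11.png')
im=env.read_camera("scene"); cs=K("scene")
overlay(im,cs,[],(155,130,245,210),8,'s11.png')
E
```

```text
17.4833 [ 586.26 -111.02   91.8 ] [ 0.4  7.3 -0.1] [ 1.52 -0.15  0.02]
foot [ 586.3 -115.    49.7]
foot [ 586.3 -121.1   50. ]
```

View pics/w11.png

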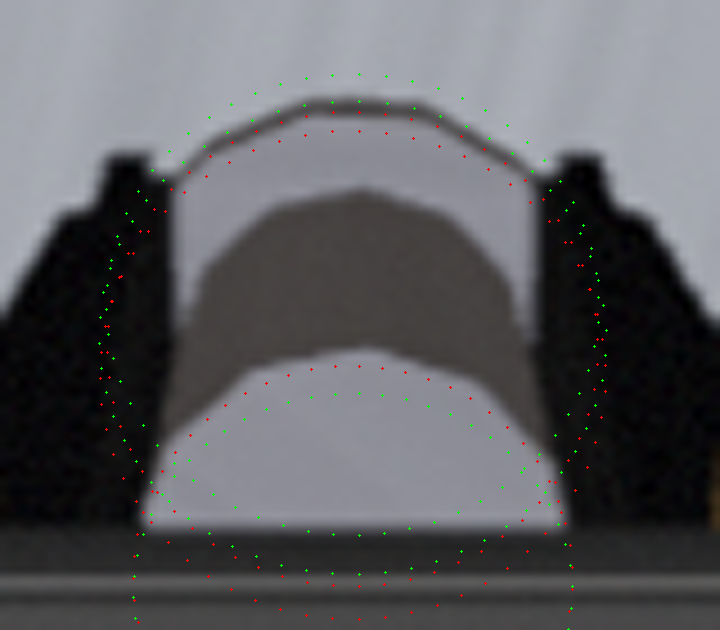

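View pics/s11.png

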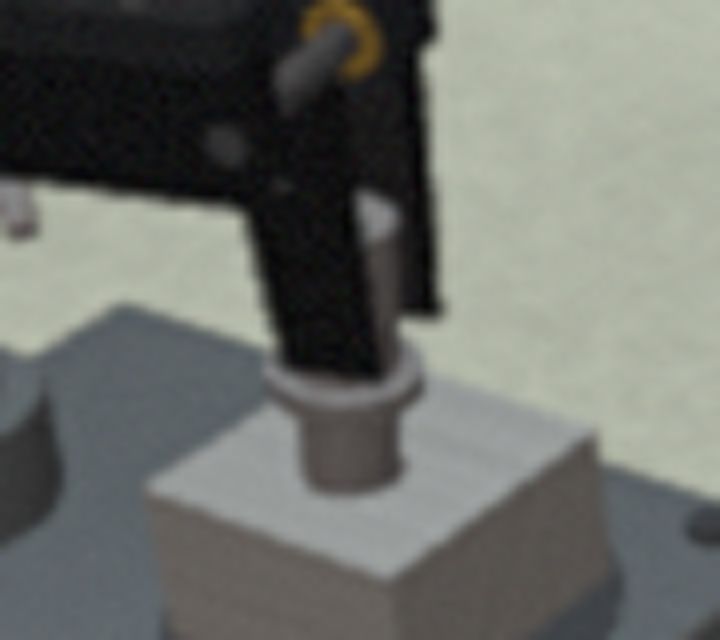

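Emit:
{"api": "drive_tool", "payload": {"commands": [{"dx": 0,"dy": -0.8,"dz": -0.4,"yaw": 0},{"dx": 0,"dy": -0.8,"dz": -0.4,"yaw": 0},{"dx": 0,"dy": -0.8,"dz": -0.4,"yaw": 0},{"dx": 0,"dy": -0.4,"dz": -0.4,"yaw": 0},{"dx": 0,"dy": 0,"dz": 0,"yaw": 0}]}}

```text
t: 18.0
eef_pos: [586.2, -113.8, 90.1]
tcp_rot: [3.141, -0.001, 1.571]
ft_force: [-0.2, 6.0, -0.6]
opening: 0.236
```

Emit:
{"api": "drive_tool", "payload": {"commands": [{"dx": 0,"dy": -0.4,"dz": -0.5,"yaw": 0},{"dx": 0,"dy": -0.4,"dz": -0.5,"yaw": 0},{"dx": 0,"dy": -0.2,"dz": -0.5,"yaw": 0},{"dx": 0,"dy": 0,"dz": -0.5,"yaw": 0},{"dx": 0,"dy": 0,"dz": 0,"yaw": 0}]}}

```text
t: 18.42
eef_pos: [586.2, -114.7, 88.1]
tcp_rot: [3.141, -0.001, 1.571]
ft_force: [-0.9, 6.9, -0.9]
opening: 0.239
```

```bash
python3 - <<'E'
from h import *
s,c=wc(); im=env.read_camera("wrist"); print(s['t'],s['eef_pos'].round(2),s['ft_force'].round(1),s['moment'].round(2)); 
sets=[]
for t,sh,col in((0.0,-3,(0,255,0)),(.05,-3,(255,0,0))):
    G=s['eef_pos']+[0,sh,18.8]; F,r=die_pts(G,t,[0,1,0]); print('foot',F.round(1)); sets.append((r[1:],col))
overlay(im,c,sets,(280,195,360,275),7,'w12.png')
im=env.read_camera("scene"); cs=K("scene")
overlay(im,cs,[],(155,130,245,210),8,'s12.png')
E
```

```text
18.4167 [ 586.24 -114.73   88.13] [-0.9  6.9 -0.9] [ 1.49 -0.24  0.01]
foot [ 586.2 -117.7   46. ]
foot [ 586.2 -120.8   46.1]
```

View pics/w12.png

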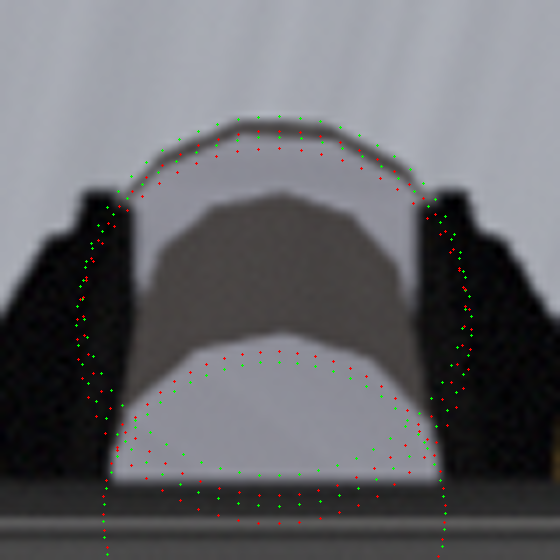

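View pics/s12.png

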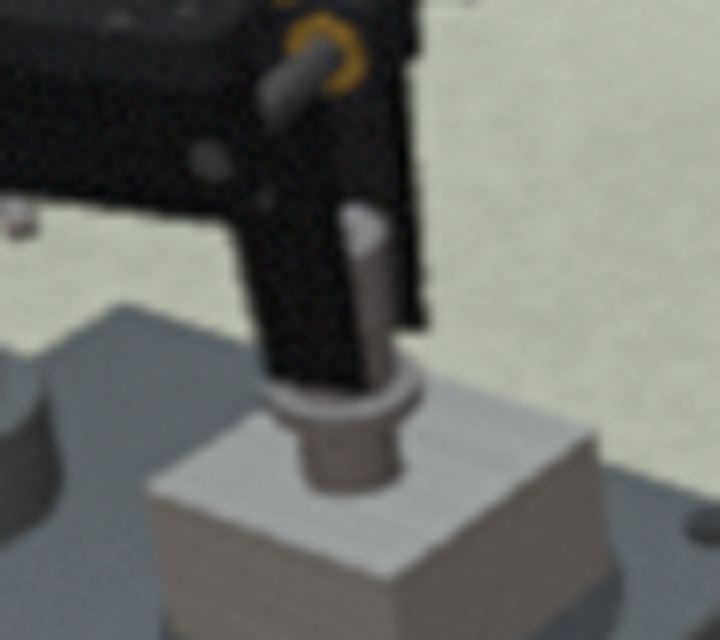

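Emit:
{"api": "drive_tool", "payload": {"commands": [{"dx": 0,"dy": -0.2,"dz": -0.7,"yaw": 0},{"dx": 0,"dy": 0,"dz": -0.7,"yaw": 0},{"dx": 0,"dy": 0,"dz": -0.7,"yaw": 0},{"dx": 0,"dy": 0,"dz": -0.7,"yaw": 0},{"dx": 0,"dy": 0,"dz": 0,"yaw": 0}]}}

```text
t: 18.93
eef_pos: [586.2, -115.0, 85.3]
tcp_rot: [3.141, -0.001, 1.571]
ft_force: [-0.1, 6.8, -0.8]
opening: 0.237
```

Emit:
{"api": "drive_tool", "payload": {"commands": [{"dx": 0,"dy": -0.2,"dz": -0.7,"yaw": 0},{"dx": 0,"dy": 0,"dz": -0.7,"yaw": 0},{"dx": 0,"dy": 0,"dz": -0.7,"yaw": 0},{"dx": 0,"dy": 0,"dz": -0.7,"yaw": 0},{"dx": 0,"dy": 0,"dz": 0,"yaw": 0}]}}

```text
t: 19.35
eef_pos: [586.2, -115.1, 82.5]
tcp_rot: [3.141, -0.001, 1.571]
ft_force: [1.3, 6.3, -1.1]
opening: 0.24
```

Emit:
{"api": "drive_tool", "payload": {"commands": [{"dx": 0,"dy": 0,"dz": -1,"yaw": 0},{"dx": 0,"dy": 0,"dz": -1,"yaw": 0},{"dx": 0,"dy": 0,"dz": -1,"yaw": 0},{"dx": 0,"dy": 0,"dz": -1,"yaw": 0},{"dx": 0,"dy": 0,"dz": 0,"yaw": 0}]}}

```text
t: 19.77
eef_pos: [586.2, -115.2, 78.4]
tcp_rot: [3.141, -0.001, 1.571]
ft_force: [1.7, 6.3, -2.0]
opening: 0.241
```

Emit:
{"api": "drive_tool", "payload": {"commands": [{"dx": 0,"dy": 0,"dz": -1,"yaw": 0},{"dx": 0,"dy": 0,"dz": -1,"yaw": 0},{"dx": 0,"dy": 0,"dz": -1,"yaw": 0},{"dx": 0,"dy": 0,"dz": -1,"yaw": 0},{"dx": 0,"dy": 0,"dz": 0,"yaw": 0}]}}

```text
t: 20.18
eef_pos: [586.2, -115.1, 74.4]
tcp_rot: [3.141, -0.001, 1.571]
ft_force: [0.4, 6.1, -2.0]
opening: 0.239
```

Emit:
{"api": "drive_tool", "payload": {"commands": [{"dx": 0,"dy": 0,"dz": -0.5,"yaw": 0},{"dx": 0,"dy": 0,"dz": -0.5,"yaw": 0},{"dx": 0,"dy": 0,"dz": -0.5,"yaw": 0},{"dx": 0,"dy": 0,"dz": -0.5,"yaw": 0},{"dx": 0,"dy": 0,"dz": 0,"yaw": 0}]}}

```text
t: 20.6
eef_pos: [586.3, -115.2, 72.5]
tcp_rot: [3.141, -0.001, 1.571]
ft_force: [-0.3, 5.9, -0.4]
opening: 0.236
```

Expected seating is near TCP z = 70. I'll continue in fine steps.

Emit:
{"api": "drive_tool", "payload": {"commands": [{"dx": 0,"dy": 0,"dz": -0.4,"yaw": 0},{"dx": 0,"dy": 0,"dz": -0.4,"yaw": 0},{"dx": 0,"dy": 0,"dz": -0.4,"yaw": 0},{"dx": 0,"dy": 0,"dz": 0,"yaw": 0}]}}

```text
t: 20.93
eef_pos: [586.3, -115.2, 71.3]
tcp_rot: [3.141, -0.001, 1.571]
ft_force: [1.3, 7.3, -0.6]
opening: 0.24
```

Emit:
{"api": "drive_tool", "payload": {"commands": [{"dx": 0,"dy": 0,"dz": -0.3,"yaw": 0},{"dx": 0,"dy": 0,"dz": -0.3,"yaw": 0},{"dx": 0,"dy": 0,"dz": -0.3,"yaw": 0},{"dx": 0,"dy": 0,"dz": 0,"yaw": 0}]}}

```text
t: 21.27
eef_pos: [586.3, -115.2, 70.6]
tcp_rot: [3.141, -0.001, 1.571]
ft_force: [0.6, 6.2, 1.5]
opening: 0.238
```

```bash
python3 - <<'E'
from h import *
s,c=wc(); im=env.read_camera("wrist"); print(s['t'],s['eef_pos'].round(2),s['ft_force'].round(1),s['moment'].round(2)); 
sets=[]
for t,sh,col in((0.0,-3,(0,255,0)),):
    G=s['eef_pos']+[0,sh,18.8]; F,r=die_pts(G,t,[0,1,0]); print('foot',F.round(1)); sets.append((r[1:],col))
overlay(im,c,sets,(280,195,360,275),7,'w13.png')
im=env.read_camera("scene"); cs=K("scene")
overlay(im,cs,[],(155,130,245,210),8,'s13.png')
E
```

```text
21.2667 [ 586.27 -115.19   70.6 ] [0.6 6.2 1.5] [ 1.47 -0.1   0.  ]
foot [ 586.3 -118.2   28.5]
```

View pics/s13.png

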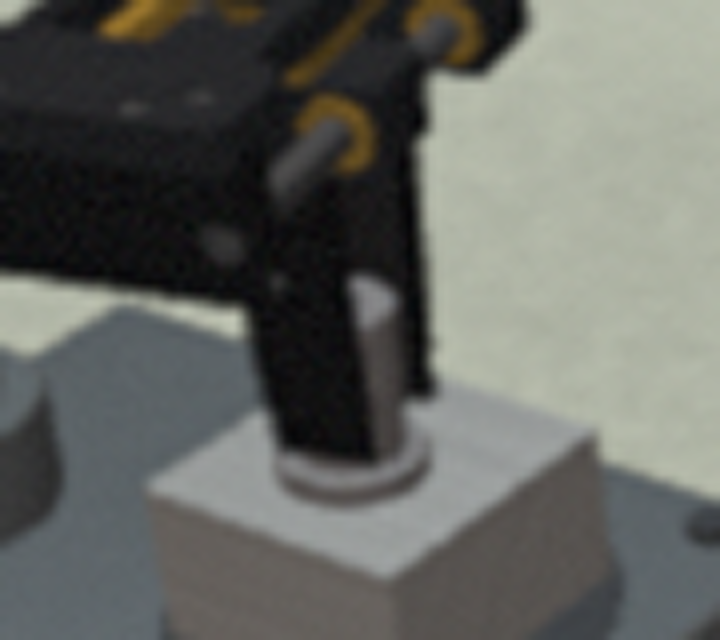

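Emit:
{"api": "drive_tool", "payload": {"commands": [{"dx": 0,"dy": 0.3,"dz": -0.3,"yaw": 0},{"dx": 0,"dy": 0.3,"dz": -0.2,"yaw": 0},{"dx": 0,"dy": 0,"dz": 0,"yaw": 0},{"dx": 0,"dy": 0,"dz": 0,"yaw": 0}]}}

```text
t: 21.7
eef_pos: [586.3, -115.1, 70.6]
tcp_rot: [3.141, -0.0, 1.571]
ft_force: [-1.1, 3.6, 5.7]
opening: 0.238
```

Emit:
{"api": "drive_tool", "payload": {"commands": [{"dx": 0,"dy": 0.3,"dz": -0.3,"yaw": 0},{"dx": 0,"dy": 0.2,"dz": 0,"yaw": 0},{"dx": 0,"dy": 0,"dz": 0,"yaw": 0},{"dx": 0,"dy": 0,"dz": 0,"yaw": 0}]}}

```text
t: 22.03
eef_pos: [586.4, -114.9, 70.5]
tcp_rot: [3.141, 0.0, 1.571]
ft_force: [-2.2, 0.7, 9.1]
opening: 0.236
```

Emit:
{"api": "drive_tool", "payload": {"commands": [{"dx": 0,"dy": 0,"dz": 0.4,"yaw": 0},{"dx": 0,"dy": 0,"dz": 0,"yaw": 0},{"dx": 0,"dy": 0,"dz": 0,"yaw": 0},{"dx": 0,"dy": 0,"dz": 0,"yaw": 0},{"dx": 0,"dy": 0,"dz": 0,"yaw": 0}], "grip": 0.5}}

```text
t: 22.45
eef_pos: [586.2, -114.8, 69.8]
tcp_rot: [3.141, 0.0, 1.571]
ft_force: [-0.3, -0.1, -0.4]
opening: 0.486
```

Emit:
{"api": "drive_tool", "payload": {"commands": [{"dx": 0,"dy": 0,"dz": 5,"yaw": 0},{"dx": 0,"dy": 0,"dz": 10,"yaw": 0},{"dx": 0,"dy": 0,"dz": 20,"yaw": 0},{"dx": 0,"dy": 0,"dz": 25,"yaw": 0},{"dx": 0,"dy": 0,"dz": 0,"yaw": 0}]}}

```text
t: 22.87
eef_pos: [588.0, -115.3, 134.8]
tcp_rot: [3.135, 0.002, 1.571]
ft_force: [1.1, 0.6, 0.3]
opening: 0.501
```

```bash
python3 - <<'E'
from h import *
s=env.state(); print(s['t'],s['eef_pos'].round(2),s['ft_force'].round(1),s['opening'])
im=env.read_camera("scene"); cs=K("scene")
F=np.array([586.4,-118,28.]); sets=[(die_pts(F+[0,0,60.9],0,[0,1,0])[1][1:],(255,0,0))]
overlay(im,cs,sets,(155,130,245,210),8,'s14.png')
overlay(im,cs,[],(155,130,245,210),8,'s14b.png')
E
```

```text
22.8667 [ 587.95 -115.27  134.79] [1.1 0.6 0.3] 0.5005265967765539
```

View pics/s14.png

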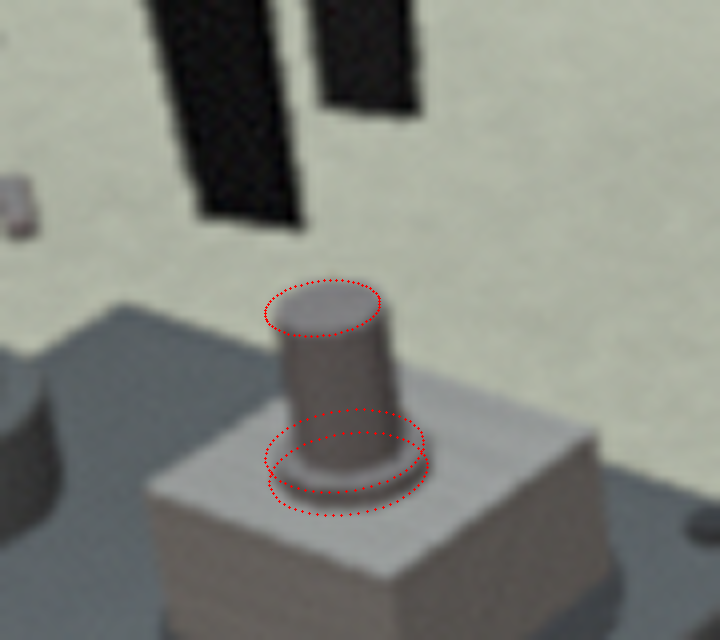

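View pics/s14b.png

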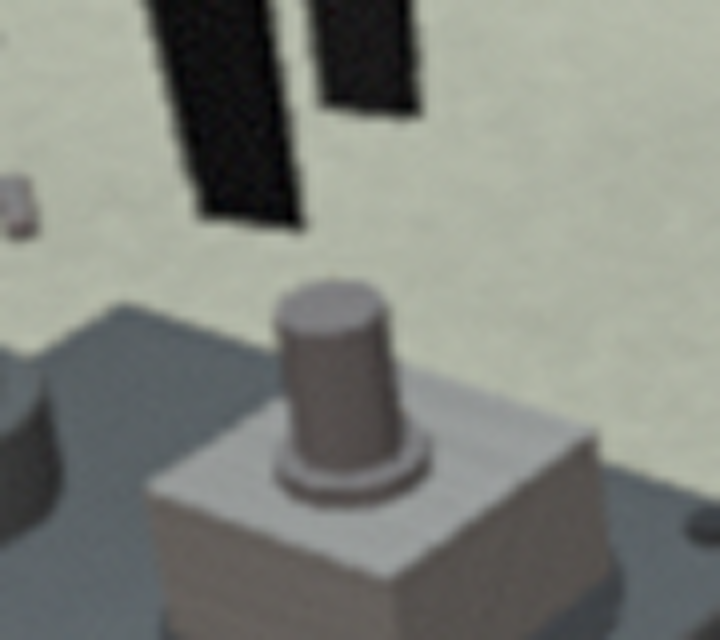

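Emit:
{"api": "drive_tool", "payload": {"commands": [{"dx": 0,"dy": 0,"dz": 20,"yaw": 0},{"dx": 0,"dy": 0,"dz": 0,"yaw": 0},{"dx": 0,"dy": 0,"dz": 0,"yaw": 0},{"dx": 0,"dy": 0,"dz": 0,"yaw": 0},{"dx": 0,"dy": 0,"dz": 0,"yaw": 0}]}}

```text
t: 23.33
eef_pos: [585.8, -114.7, 148.8]
tcp_rot: [-3.14, -0.0, 1.571]
ft_force: [-0.4, 0.4, -1.1]
opening: 0.503
```

```bash
python3 - <<'E'
from h import *
im=env.read_camera("scene"); a=np.load('pics/scene.npy').astype(int); d=np.abs(im.astype(int)-a).sum(2)
for n,(x0,y0,x1,y1) in dict(flat=(328,178,352,208),cup=(366,178,396,212),spool=(232,238,266,284),bangle=(170,250,218,278),driver=(278,138,304,182)).items(): print(n,d[y0:y1,x0:x1].mean().round(1))
print(env.state()['t']); print(env.job_done())
E
```

```text
flat 16.7
cup 17.9
spool 21.7
bangle 23.7
driver 24.5
23.3833
the job is handed in; nothing more can be done
None
```

The die is in the bore with its collar flat on the block and the gripper clear of it. I handed the job in at 23.4 s; no verdict came back.

**What I did**
- **Pick:** I took the grey steel die by its plain grip and left the red look-alike alone.
- **Lean:** The tool cannot tilt, so I tilted the die within the grip. I pushed its stem gently against the tray rim, then against the +y wall of the bore. With the low edge in the bore, the camera overlay gave a lean of about 0.29 rad. The stem's centre was then about 0.5 to 3.6 mm below the block's face.
- **Insert:** I straightened it against the opposite wall, slid it down until the collar met the block, and let go.

**Last checks**
- **Seating:** The scene picture shows the die upright with its collar on the block. The arm stopped moving down at the expected height, and the stem's underside worked out about 29.5 mm below the face.
- **Force:** The wrist readings never passed about 9 N. They are only taken at the end of each move, so a short peak in between would not show.
- **Bystanders:** The before-and-after difference was low and even (17–25 summed over the three colours), so the two other dies, spool, bangle and screwdriver look unmoved. I did not check the jar; the arm never went near it.

**What disagreed**
- The lean from the tray came out at only about 0.17 rad, not the planned 0.28, because the die also slid about 4 mm in the jaws. I made up the lean in the bore.
- The wrist camera's calibration was off by about 1 mm. I corrected it from views at two yaw angles. In the final overlay, the scene camera also looks about 1 mm off.

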